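# Release the glued hub and kit one pendant lamp

### The arm

A 6-joint arm with a two-finger parallel gripper is mounted at the origin on the work surface. World frame = base frame: x ahead of the robot, y to its left, z up, the work surface at z = 0. Lengths are in m, angles in degrees, forces in N, time in s.
With the tool pointing down it reaches from about 0.375 to 0.9 m from the base axis. Payload 3.1 kg.
Tool frame: the origin (TCP) lies where the fingers leave the gripper's body, on its centre line; the fingertips stand 70 mm ahead of it and the grasp point (between the pads) lies 51 mm ahead of it; y points along the fingers, z is the direction in which the jaws open and shut, and the axes are right-handed (so a half turn about y gives the same grasp; the last joint's range is limited). The gripper opens to 87 mm and grips with 3 to 60 N. Pads are 19 mm wide; open, the fingers measure 117 mm over their backs; the gripper's body (75 mm by 190 mm) begins 51 mm behind the grasp point.
Start: joints at [-80.415, 30.224, 82.088, -0, 67.689, -10.227], TCP at [0.212, -0.588, 0.292] pointing down, gripper open.
Joint ranges: [-176.69, 176.69], [-43.24, 126.21], [12.49, 139.97], [-82, 262], [0, 151.66], [-163.58, 163.58]. Speed limits (degrees/s): [159.86, 159.86, 180, 180, 180, 180].

### API

Orientations are given as a 3x3 rotation matrix whose columns are the frame's x, y, z axes.
In Python, from rig import bot gives the robot as it stands.
- The arm moves only by the shell command python3 -m pendant 'ROWS'. ROWS is JSON, a list of rows, each a list of 3 entries, a list of its own where there are three numbers: the shift along the tool's x, y, z in cm, then the turn, a rotation vector about the tool's x, y, z in rad, then the closure, from 0 (fully open) to 1 (shut). In form: [[[dx, dy, dz], [ax, ay, az], jaw], ...]. A call has 1 to 20 rows; each row shifts and turns the commanded pose from where the row before left it, along the tool's axes as they then stand; what a row does not reach is not made up. A row lasts 1/12 s, in which the tool goes at most 41.7 mm and 7.16 degrees, less where a joint would pass 70% of its speed; a pose out of reach is approached as far as the arm can. A call with a gripper value outside its range is refused whole. The fingers move at their own pace and stop on an object; the grip force is fixed at half the most. Time passes only in rows, so rows that do not move let the fingers close. It gives the time, the measured TCP pose, the force and the opening at its end, in the units of the state.
- bot.read_state(): the state, without advancing time (a new reading comes with each control period).
- bot.capture(name): name is "scene" or "side" or "wrist"; returns a dict with "img" (384x512x3 uint8, red, green, blue), "fx", "fy", "cx", "cy" (pixels), "k1" (the pictures are not rectified: a ray, as slopes to the right and down, at radius r is drawn at 1 + k1 r^2 times it, then the intrinsics apply), "R" (3x3) and "t" (3): a world point X has camera coordinates R X + t. Camera axes: x right, y down, z forward; pixel columns grow to the right and rows downward; lengths in m; the calibration is good to about 2 mm. A picture is of the moment at which its call begins. There is no depth.
- bot.hand_in(): hands the job in, once; it reports no verdict.
The state is a dict: "time_s": time; "joint_positions": joint angles; "qvel": joint speeds; "tau": joint torques, N m; "position": TCP position; "tcp_rot": TCP orientation; "force": force on the tool from outside, world axes, zero at the start; "moment": the same for the moment, N m; "opening": opening from 0.0 (shut) to 1.0 (fully open).
Only numpy, scipy, OpenCV 4.12 (cv2) and the standard library are available. Lean on these libraries where they do the work, as an engineer would, in place of code of your own. Each camera call takes 0.05 s, during which the arm holds its last target.

### The job

Lay out the parts of one pendant lamp in the kit tray: lift the pawl of the bar clamp and slide its jaw back, take out the glued wooden hub, and put the hub, the wide brass flange and the short brass stem each down flat in the tray pocket cut to its shape. The hub goes in the squarish pocket, the flange in the round one and the stem lengthwise in the long slot. Leave the narrow flange and the long stem where they lie.

Things in the scene. Friction and masses are not known exactly. Their poses are not given: they have to be found in the camera images.
- pawl_tab (a point): Centre of the clamp pawl's steel thumb tab, an upright disc 22 mm across, 12 mm thick, 54 mm above the bench; pinch it from above along its y. Its x, level along the bar away from the hub, is the way the jaw slides back. The pawl turns on a pin in the jaw, 70 mm behind this point (-x) and 16 mm lower, up to 0.5 rad, sprung down with 1 to 2 N. Rack teeth below: top 32 mm above the bench.
- jaw (a joint): How far (m) the sliding jaw is back from the hub: 0 = closed (every start), 0.055 = end stop. With the pawl down the rack locks it; lift the tab 10 to 18 mm, keep it up and pull it along x, and jaw and pawl go together (3 N friction). It stays where it is left. A toe on the jaw hooks 4 mm over the hub's top edge and keeps the hub in until the jaw is back.
- hub (a point): The glued wooden hub, a block 50 mm (its x, along the clamp bar) x 44 mm (y) x 36 mm high, with a dark glue line and a small drilled hole on top; two wooden strips glued together. The point is its centre. It starts standing on the clamp's 30 mm wide bar, 28 mm above the bench, between the two jaws (which cover its x faces; its y faces are free). About 60 g.
- wide_flange (a point): Wide turned brass flange, lying flat: a disc 60 mm across and 7 mm thick with a round boss 24 mm across standing on it, 30 mm high over all. The point is on its axis, 15 mm above its underside. About 200 g.
- short_stem (a point): Short brass lamp stem, lying level: a tube 16 mm thick and 74 mm long (along its x axis) with a hexagon nut, 28 mm across flats and 10 mm thick, 4 mm from each end. The point is its centre, 14 mm above its underside. It may lie on any flat of its nuts. About 100 g.
- narrow_flange (a point): A narrow brass flange that does not belong: same form and height as the wide one, but its disc is only 42 mm across. The point is on its axis, 15 mm above its underside.
- long_stem (a point): A long brass stem that does not belong: same form as the short one, but 112 mm long. The point is its centre.
- round_pocket (a point): Centre of the floor of the round pocket, 77 mm across and 5 mm deep, cut in one of three equal plywood inserts (102 x 88 mm) that stand side by side in the wooden kit tray, in any order. z is up. The tray's rim stands 9 mm above the pocket floors.
- slot_pocket (a point): Centre of the floor of the long slot pocket, 92 mm (along its x axis) x 46 mm (y) and 5 mm deep, in another of the inserts.
- square_pocket (a point): Centre of the floor of the squarish pocket, 66 mm (along its x axis) x 60 mm (y) and 5 mm deep, in another of the inserts.
Not all that is in view belongs to the job. Leave any blue look-alike of the part that bears short_stem alone. What is shaped like the part that bears wide_flange but red is not meant.

How it is judged:
By the outcome, as a careful person would: the job done as asked, in the order asked, and still so for the second after the job is handed in, with the robot touching nothing.
It also fails if it takes over 99 s, if anything falls off the work surface, if the arm or the gripper's body presses on something with over 40 N, if the wrist force passes 120 N, or if a joint passes its speed limit or range.

## Working session

There is one attempt and no reset: what is moved stays moved. The work goes in short steps, Python scripts to look and compute and a shell command to move; the robot and the scene stay as the last step left them, time stands still between calls to the robot, and variables do not carry over. Pictures are saved under pics/ and viewed, and the job is handed in when it is done.

```bash
ls; mkdir -p pics; python3 - <<'E'
from rig import bot
import cv2
s=bot.read_state()
print(s)
for n in ("scene","side","wrist"):
    c=bot.capture(n)
    cv2.imwrite(f"pics/{n}0.png",cv2.resize(c["img"][:,:,::-1],(800,600),interpolation=cv2.INTER_CUBIC))
    print(n,c["fx"],c["fy"],c["cx"],c["cy"],c["k1"],c["R"],c["t"])
E
```

```text
pics
{'time_s': 0.0, 'joint_positions': array([-8.04137875e+01,  3.02791384e+01,  8.21569132e+01, -1.59281182e-03,
        6.76873327e+01, -1.02268358e+01]), 'qvel': array([ 0.06230923, -0.00765329,  0.09609852, -0.0281355 , -0.05436806,
       -0.01782941]), 'tau': array([ 7.86185465e-04, -4.40033519e+01, -1.76593226e+01,  6.34428626e-02,
        5.80936612e-02, -1.76323988e-04]), 'position': array([ 0.21177327, -0.58740945,  0.29126668]), 'tcp_rot': array([[-9.40800084e-01, -3.83977847e-04,  3.38961731e-01],
       [-3.38961760e-01,  2.11910520e-03, -9.40797765e-01],
       [-3.57050066e-04, -9.99997681e-01, -2.12380815e-03]]), 'force': array([-0.04033507,  1.39764261,  0.26636126]), 'moment': array([0.00819403, 0.03027152, 0.0408599 ]), 'opening': 1.0006601492288774}
scene 472.5924817667819 472.5924817667819 251.0266719778048 192.2430377463748 -0.1525075540151478 [[-0.83790188  0.54580212  0.00452733]
 [ 0.40662532  0.62973135 -0.66188691]
 [-0.36411028 -0.55275535 -0.74959004]] [ 0.53587608 -0.24906031  1.37353597]
side 488.63043743891 488.63043743891 255.29262033700286 201.54073088165512 -0.012749577154050782 [[-0.99495688 -0.09981954  0.00984249]
 [-0.07119943  0.63373381 -0.77026755]
 [ 0.07065024 -0.76708377 -0.63764491]] [0.65099767 0.07971751 1.30697791]
wrist 326.2357737090355 326.2357737090355 256.56148887286696 190.32336795259167 -0.06866749254062032 [[ 0.33791507 -0.94117175 -0.00302436]
 [-0.90351582 -0.32529177  0.27900614]
 [-0.26357649 -0.09154782 -0.96028456]] [-0.62330924 -0.0330303   0.39250249]
```

View pics/scene0.png

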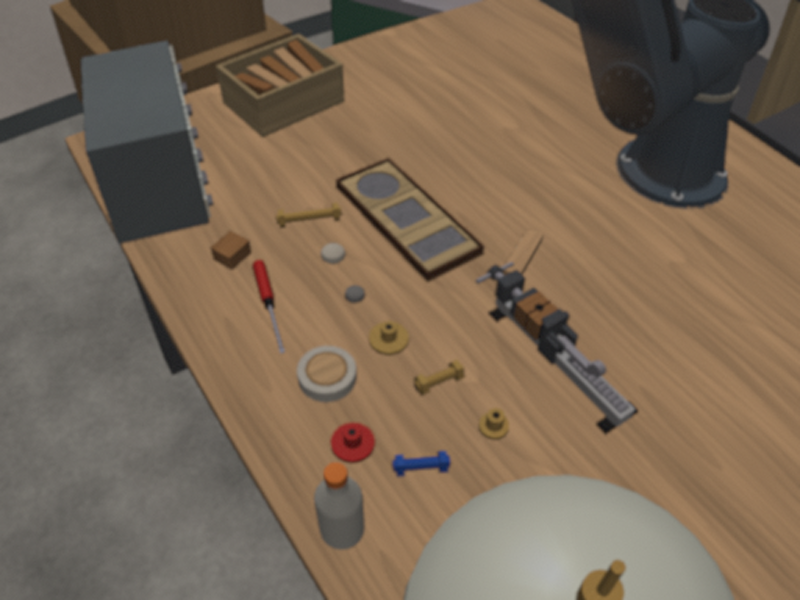

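View pics/side0.png

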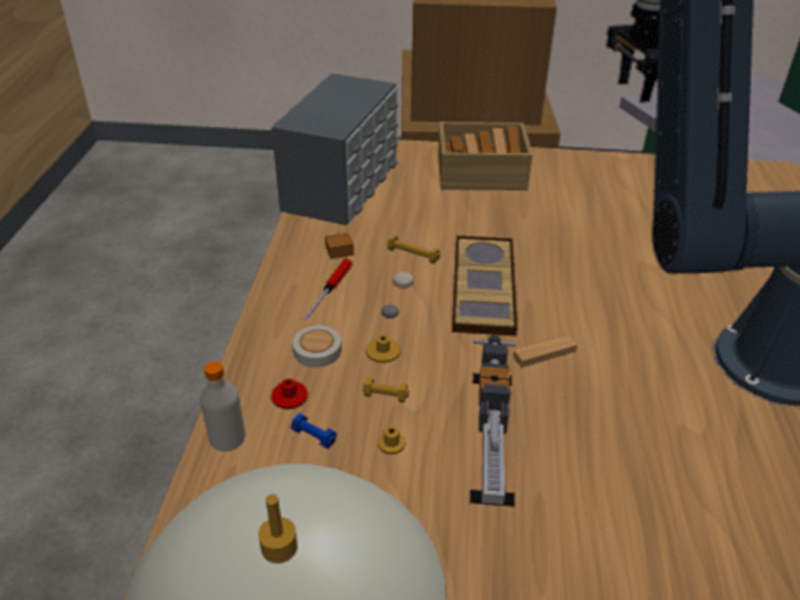

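View pics/wrist0.png

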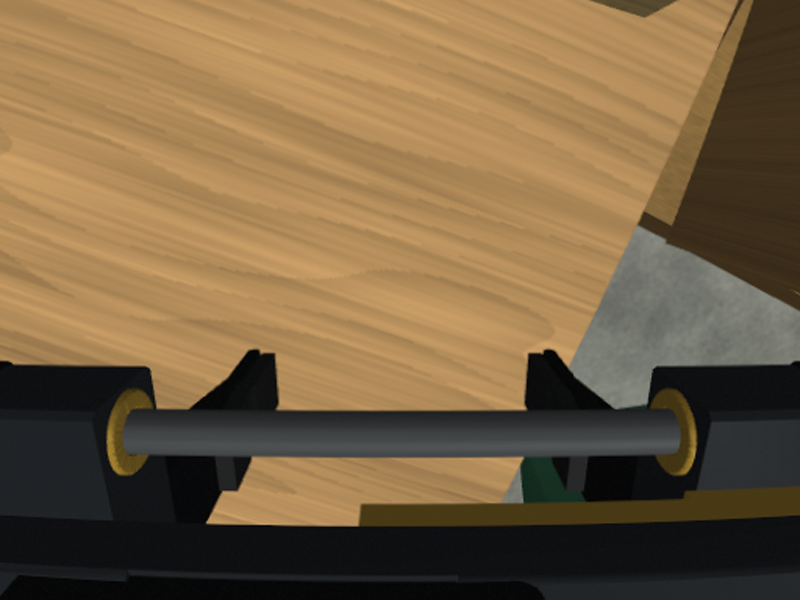

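```bash
cat > h.py <<'E'
import numpy as np, cv2
from rig import bot
from scipy.spatial.transform import Rotation as Ro
def ray(c,u,v):
    d=np.array([(u-c["cx"])/c["fx"],(v-c["cy"])/c["fy"]]); p=cv2.undistortPoints(np.array([[[u,v]]],float),np.array([[c["fx"],0,c["cx"]],[0,c["fy"],c["cy"]],[0,0,1]]),np.array([c["k1"],0,0,0.]))[0,0]
    R=np.array(c["R"]);t=np.array(c["t"])
    return -R.T@t, R.T@np.array([p[0],p[1],1])
def plane(c,u,v,z):
    o,d=ray(c,u,v); return o+d*(z-o[2])/d[2]
def proj(c,X):
    p=np.array(c["R"])@np.array(X,float)+np.array(c["t"]); a=p[:2]/p[2]; a=a*(1+c["k1"]*(a@a))
    return np.array([a[0]*c["fx"]+c["cx"],a[1]*c["fy"]+c["cy"]])
def tri(*a):
    A=np.zeros((3,3));b=np.zeros(3);L=[]
    for c,u,v in a:
        o,d=ray(c,u,v);d=d/np.linalg.norm(d);P=np.eye(3)-np.outer(d,d);A+=P;b+=P@o;L.append((o,P))
    X=np.linalg.solve(A,b); return X,[float(np.linalg.norm(P@(X-o))) for o,P in L]
def crop(img,u0,v0,u1,v1,name,s):
    im=cv2.resize(img[v0:v1,u0:u1,::-1],None,fx=s,fy=s,interpolation=cv2.INTER_CUBIC); cv2.imwrite("pics/"+name,im); print(im.shape)
def st():
    s=bot.read_state(); return s
def to(X,yaw,grasp=True,off=0.051):
    """delta to put grasp point at X, tool down, closing dir (tool z) at yaw deg (mod 180) world"""
    s=st(); R=np.array(s["tcp_rot"]);p=np.array(s["position"])
    y=np.array([0,0,-1.])
    best=None
    for k in (0,180):
        a=np.radians(yaw+k); z=np.array([np.cos(a),np.sin(a),0]); T=np.c_[np.cross(y,z),y,z]
        rv=Ro.from_matrix(R.T@T).as_rotvec()
        if best is None or np.linalg.norm(rv)<np.linalg.norm(best[0]): best=(rv,T)
    Xt=np.array(X)-off*y
    d=R.T@(Xt-p)*100
    print("shift cm (current tool axes)",d.round(2),"in target axes",(best[1].T@(Xt-p)*100).round(2),"rotvec",best[0].round(3),"rows for turn",round(np.degrees(np.linalg.norm(best[0]))/7.16,1),"j6",round(s["joint_positions"][5],1),"j1",round(s["joint_positions"][0],1))
def info():
    s=st(); p=np.array(s["position"]);R=np.array(s["tcp_rot"])
    print("t",round(s["time_s"],2),"grasp",(p+.051*R[:,1]).round(4),"yawz",np.degrees(np.arctan2(R[1,2],R[0,2])).round(1),"tilt",R[2,1].round(4),"F",np.array(s["force"]).round(1),"open mm",round(s["opening"]*87,1))
E
python3 - <<'E'
from h import *
c=bot.capture("scene");d=bot.capture("side")
crop(c["img"],205,85,425,290,"sc1.png",3.6)
crop(d["img"],180,140,380,330,"sd1.png",3.1)
f=.64
for n,a,b in [("wide",(388,326),(383,339)),("narrow",(495,413),(392,430)),("short",(440,377),(385,390)),("long",(309,215),(413,249)),("tab",(596,365),(495,415)),("hub",(540,308),(494,374)),("round",(379,185),(486,253)),("sq",(407,212),(486,280)),("slot",(440,244),(485,310)),("red",(352,430),(289,383)),("blue",(421,463),(314,430))]:
    X,e=tri((c,a[0]*f,a[1]*f),(d,b[0]*f,b[1]*f)); print(n,X.round(4),np.round(e,4))
E
```

```text
(738, 792, 3)
(589, 620, 3)
wide [0.677  0.0458 0.0258] [0.0005 0.0005]
narrow [0.6396 0.2515 0.0281] [0.0002 0.0002]
short [0.661  0.1558 0.0146] [0.0004 0.0004]
long [ 0.6508 -0.2444  0.0132] [0.0006 0.0006]
tab [0.5002 0.2825 0.0925] [0.0146 0.0146]
hub [0.4936 0.1633 0.0708] [0.0033 0.0033]
round [ 0.5048 -0.2504  0.0103] [0.0012 0.0012]
sq [ 0.5033 -0.1625  0.0096] [0.0004 0.0004]
slot [ 0.5047 -0.0631  0.0154] [0.001 0.001]
red [0.8133 0.1699 0.0276] [0.0004 0.0004]
blue [0.7592 0.2519 0.0129] [0.0007 0.0007]
```

View pics/sc1.png

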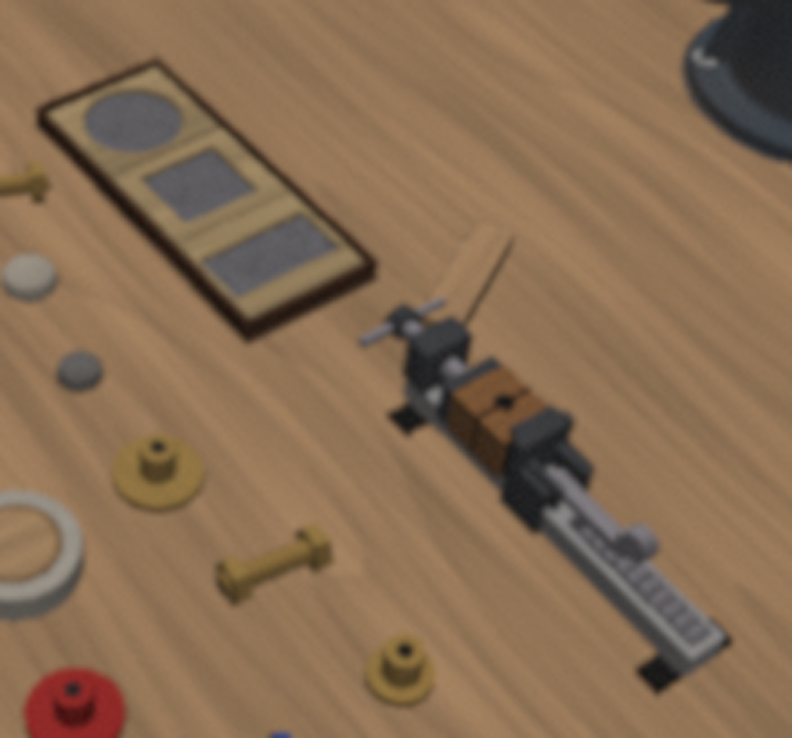

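View pics/sd1.png

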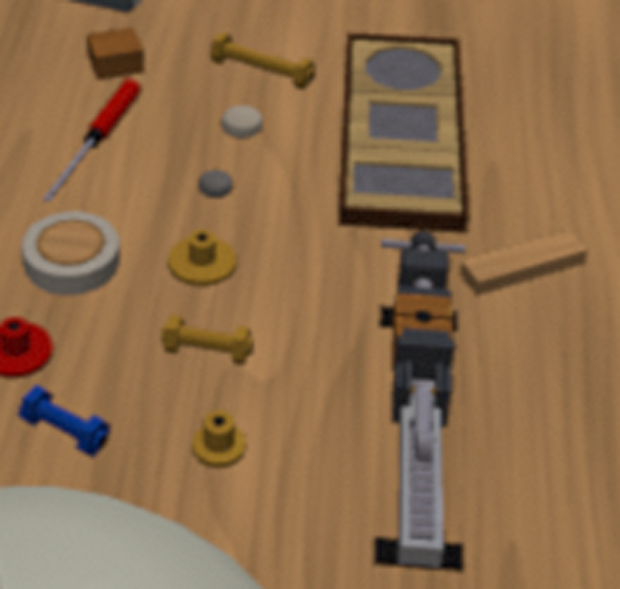

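```bash
python3 - <<'E'
from h import *
c=bot.capture("scene");d=bot.capture("side");w=bot.capture("wrist")
s=st();R=s["tcp_rot"];p=s["position"]
Rc=np.array(w["R"]);o=-Rc.T@np.array(w["t"])
print("cam in tool cm",(R.T@(o-p)*100).round(2),"cam fwd in tool",(R.T@Rc[2]).round(3),"cam right",(R.T@Rc[0]).round(3))
def S(x,y):return (c,205+x/3.6,85+y/3.6)
def D(x,y):return (d,180+x/3.1,140+y/3.1)
P={}
for n,a,b in [("tab",(637,542),(424,442)),("hubhole",(505,401),(423,316)),("barend",(690,640),(420,553)),("screw",(405,318),(421,240)),
 ("trayA",(40,112),(347,35)),("trayB",(157,62),(460,37)),("trayC",(375,265),(465,222)),("trayD",(249,335),(341,220)),
 ("st1",(233,580),(174,333)),("st2",(316,548),(241,344))]:
    X,e=tri(S(*a),D(*b));P[n]=X; print(n,X.round(4),np.round(e,4))
v=P["tab"]-P["hubhole"];print("clamp yaw",np.degrees(np.arctan2(v[1],v[0])))
v=P["barend"]-P["hubhole"];print("clamp yaw2",np.degrees(np.arctan2(v[1],v[0])))
v=P["st2"]-P["st1"];print("stem yaw",np.degrees(np.arctan2(v[1],v[0])),np.linalg.norm(v))
for a,b in ["AD","BC","AB","DC"]:
    v=P["tray"+b]-P["tray"+a];print(a+b,np.degrees(np.arctan2(v[1],v[0])),np.linalg.norm(v))
E
```

```text
cam in tool cm [-7.7  -9.28 -0.01] cam fwd in tool [ 0.279  0.96  -0.002] cam right [0.001 0.001 1.   ]
tab [0.4892 0.2824 0.0545] [0.0011 0.0011]
hubhole [0.4906 0.1601 0.0633] [0. 0.]
barend [0.4849 0.3396 0.0081] [0.0039 0.0039]
screw [0.4924 0.0628 0.0554] [0.001 0.001]
trayA [ 0.5667 -0.2906  0.0186] [0.0012 0.0012]
trayB [ 0.4517 -0.3011  0.0153] [0.0038 0.0038]
trayC [ 0.4491 -0.0186  0.0115] [0.0007 0.0007]
trayD [ 0.5591 -0.0179  0.0033] [0.0002 0.0002]
st1 [0.6884 0.1498 0.0121] [0.0006 0.0006]
st2 [0.6328 0.1591 0.0147] [0.0009 0.0009]
clamp yaw 90.65605631190746
clamp yaw2 91.82780643921404
stem yaw 170.48297787411735 0.05636136254873359
AD 91.60977327100522 0.2732117731311057
BC 90.52743841952869 0.2825221316327793
AB -174.7870713930649 0.11557487712591455
DC -179.64374146589097 0.11029497191313128
```

```bash
python3 - <<'E'
from h import *
c=bot.capture("scene");d=bot.capture("side")
f=.64
print(tri((c,603*f,580*f),(d,277*f,535*f)))
print("dome left edges at z .1:",plane(c,405*f,598*f,.1),plane(c,560*f,478*f,.15),plane(d,300*f,465*f,.15))
to([.50,.20,.235],1)
E
```

```text
(array([0.73665568, 0.52737801, 0.15421141]), [0.005573638052461048, 0.005573638052461078])
dome left edges at z .1: [0.89346736 0.41322161 0.1       ] [0.69188195 0.4104724  0.15      ] [0.73443729 0.42901774 0.15      ]
shift cm (current tool axes) [-53.81   0.63 -64.37] in target axes [-78.28   0.62  30.19] rotvec [ 0.    -1.243 -0.   ] rows for turn 9.9 j6 -10.2 j1 -80.4
```

```bash
python3 -m pendant '[[[-2.65,0.03,-3.17],[0,0,0],0],[[-2.65,0.03,-3.17],[0,0,0],0],[[-2.65,0.03,-3.17],[0,0,0],0],[[-2.65,0.03,-3.17],[0,0,0],0],[[-2.65,0.03,-3.17],[0,0,0],0],[[-2.65,0.03,-3.17],[0,0,0],0],[[-2.65,0.03,-3.17],[0,0,0],0],[[-2.65,0.03,-3.17],[0,0,0],0],[[-2.65,0.03,-3.17],[0,0,0],0],[[-2.65,0.03,-3.17],[0,0,0],0],[[-2.65,0.03,-3.17],[0,0,0],0],[[-2.65,0.03,-3.17],[0,0,0],0],[[-2.65,0.03,-3.17],[0,0,0],0],[[-2.65,0.03,-3.17],[0,0,0],0],[[-2.65,0.03,-3.17],[0,0,0],0],[[-2.65,0.03,-3.17],[0,0,0],0],[[-2.65,0.03,-3.17],[0,0,0],0],[[-2.65,0.03,-3.17],[0,0,0],0],[[-2.65,0.03,-3.17],[0,0,0],0],[[-2.65,0.03,-3.17],[0,0,0],0]]'
python3 -m pendant '[[[0,0,0],[0,-0.124,0],0],[[0,0,0],[0,-0.124,0],0],[[0,0,0],[0,-0.124,0],0],[[0,0,0],[0,-0.124,0],0],[[0,0,0],[0,-0.124,0],0],[[0,0,0],[0,-0.124,0],0],[[0,0,0],[0,-0.124,0],0],[[0,0,0],[0,-0.124,0],0],[[0,0,0],[0,-0.124,0],0],[[0,0,0],[0,-0.124,0],0],[[0,0,0],[0,0,0],0],[[0,0,0],[0,0,0],0]]'
python3 - <<'E'
from h import *
info()
w=bot.capture("wrist")
crop(w["img"],0,0,512,384,"w1.png",1.56)
E
```

```text
time_s: 2.17
position: [0.4959, 0.1904, 0.2865]
tcp_rot: [[-0.941, 0.001, 0.34], [-0.34, -0.0, -0.941], [-0.001, -1.0, 0.0]]
force: [0.3, -0.2, -0.1]
opening: 0.999
time_s: 3.17
position: [0.4957, 0.1882, 0.2864]
tcp_rot: [[0.012, 0.0, 1.0], [-1.0, 0.0, 0.012], [-0.0, -1.0, 0.0]]
force: [0.8, -0.1, -0.2]
opening: 1.0
t 3.17 grasp [0.4957 0.1882 0.2354] yawz 0.7 tilt -1.0 F [ 0.8 -0.1 -0.2] open mm 87.0
(599, 799, 3)
```

View pics/w1.png

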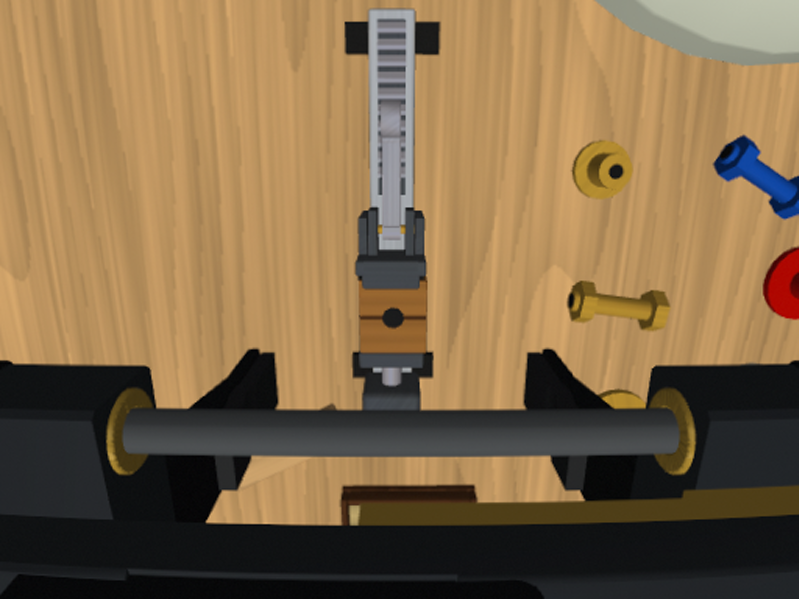

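```bash
python3 - <<'E'
from h import *
w=bot.capture("wrist")
k=1/1.5605
def P(u,v,z): return plane(w,u*k,v*k,z)
print("hole",P(393,318,.064),"tabtop",P(391,105,.06),P(391,137,.06))
for v in (60,200): print("bar",P(371 if v==60 else 371.5,v,.03),P(414,v,.03))
print("hub corners",P(359,352,.064),P(427,352,.064),P(359,280,.064),P(427,280,.064))
print("barend",P(391,10,.03))
crop(w["img"],210,40,300,240,"w1c.png",3)
E
```

```text
hole [0.49133049 0.15938446 0.064     ] tabtop [0.48913804 0.29117605 0.06      ] [0.48926086 0.27277109 0.06      ]
bar [0.47562271 0.32107736 0.03      ] [0.50305722 0.32134714 0.03      ]
bar [0.47574155 0.23216051 0.03      ] [0.5045763  0.23246426 0.03      ]
hub corners [0.46883686 0.13525012 0.064     ] [0.51413436 0.13576189 0.064     ] [0.46943648 0.18471353 0.064     ] [0.51286413 0.1851881  0.064     ]
barend [0.4881715  0.35089382 0.03      ]
(600, 270, 3)
```

View pics/w1c.png

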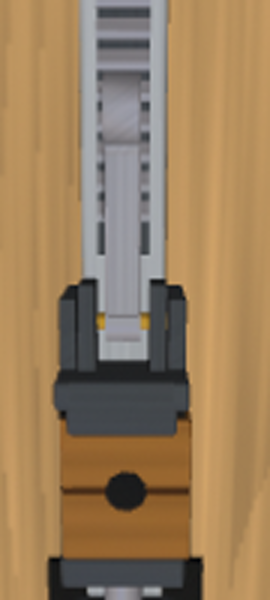

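```bash
python3 - <<'E'
from h import *
w=bot.capture("wrist")
print("pin",plane(w,210+122/3,40+322/3,.040))
to([.489,.2825,.056],1.0)
E
```

```text
pin [0.48935014 0.21339476 0.04      ]
shift cm (current tool axes) [-9.44 17.93 -0.54] in target axes [-9.45 17.93 -0.5 ] rotvec [-0.    -0.004 -0.   ] rows for turn 0.0 j6 8.0 j1 8.7
```

```bash
python3 -m pendant '[[[-3.15,0,-0.18],[0,0,0],0.5],[[-3.15,0,-0.18],[0,0,0],0.5],[[-3.15,0,-0.18],[0,0,0],0.5],[[0,4,0],[0,0,0],0.5],[[0,4,0],[0,0,0],0.5],[[0,4,0],[0,0,0],0.5],[[0,3,0],[0,0,0],0.5],[[0,1.5,0],[0,0,0],0.5],[[0,0,0],[0,0,0],0.5]]'
python3 - <<'E'
from h import *
info()
w=bot.capture("wrist")
crop(w["img"],0,0,512,384,"w2.png",1.56)
to([.489,.283,.056],1.0)
E
```

```text
time_s: 4.07
position: [0.4866, 0.2818, 0.1174]
tcp_rot: [[0.014, -0.008, 1.0], [-1.0, -0.003, 0.014], [0.003, -1.0, -0.008]]
force: [-0.8, 0.1, -0.2]
opening: 0.511
t 4.07 grasp [0.4862 0.2816 0.0664] yawz 0.8 tilt -1.0 F [-0.8  0.1 -0.2] open mm 44.4
(599, 799, 3)
shift cm (current tool axes) [-0.08  1.25  0.12] in target axes [-0.08  1.25  0.12] rotvec [ 0.004 -0.003  0.001] rows for turn 0.0 j6 17.9 j1 18.7
```

View pics/w2.png

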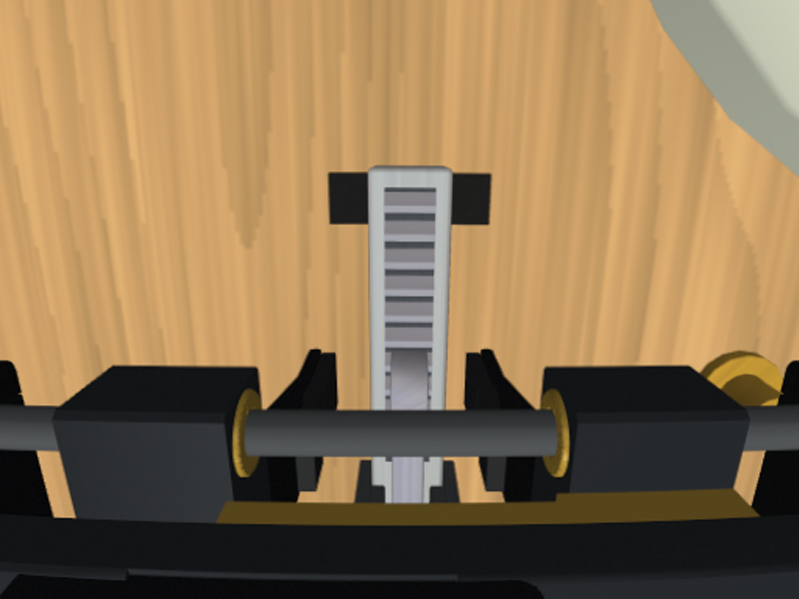

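```bash
python3 -m pendant '[[[-0.05,0.8,0.1],[0,0,0],0.5],[[0,0,0],[0,0,0],0.5],[[0,0,0],[0,0,0],0.5]]'
python3 - <<'E'
from h import *
info()
w=bot.capture("wrist")
crop(w["img"],130,150,390,345,"w3.png",3)
to([.489,.283,.056],1.0)
E
```

```text
time_s: 4.37
position: [0.4905, 0.2833, 0.1143]
tcp_rot: [[0.015, 0.002, 1.0], [-1.0, 0.001, 0.015], [-0.001, -1.0, 0.002]]
force: [0.1, 0.4, -0.0]
opening: 0.502
t 4.37 grasp [0.4907 0.2834 0.0633] yawz 0.8 tilt -1.0 F [ 0.1  0.4 -0. ] open mm 43.7
(585, 780, 3)
shift cm (current tool axes) [ 0.03  0.74 -0.15] in target axes [ 0.03  0.74 -0.15] rotvec [-0.002 -0.003 -0.001] rows for turn 0.0 j6 17.9 j1 18.7
```

View pics/w3.png

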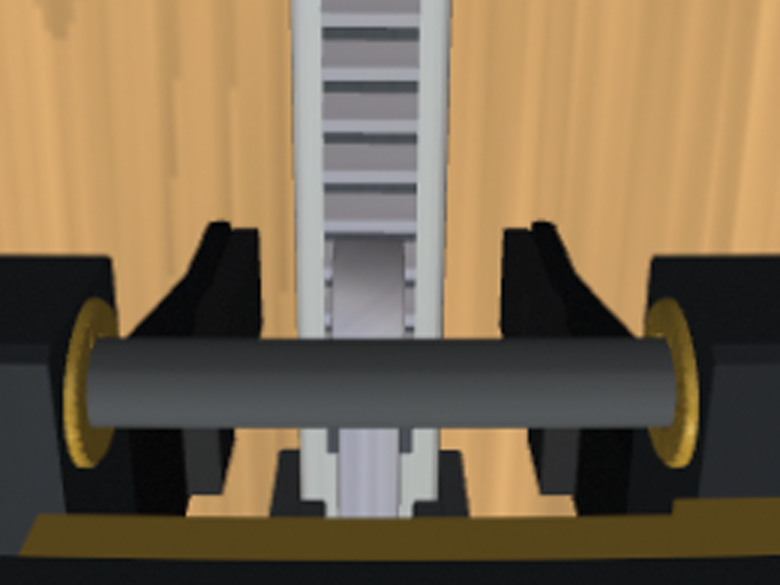

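```bash
python3 -m pendant '[[[0,0.7,-0.17],[0,0,0],0.5],[[0,0,0],[0,0,0],0.5],[[0,0,0],[0,0,0],0.5],[[0,0,0],[0,0,0],1],[[0,0,0],[0,0,0],1],[[0,0,0],[0,0,0],1],[[0,0,0],[0,0,0],1],[[0,0,0],[0,0,0],1]]'
python3 - <<'E'
from h import *
info()
E
```

```text
time_s: 5.08
position: [0.4881, 0.2831, 0.1063]
tcp_rot: [[0.015, 0.0, 1.0], [-1.0, 0.0, 0.015], [-0.0, -1.0, 0.0]]
force: [0.2, -0.4, 0.2]
opening: 0.206
t 5.08 grasp [0.4881 0.2831 0.0553] yawz 0.9 tilt -1.0 F [ 0.2 -0.4  0.2] open mm 18.0
```

```bash
python3 -m pendant '[[[0,0,0],[0,0,0],1],[[0,0,0],[0,0,0],1],[[0,0,0],[0,0,0],1],[[0,0,0],[0,0,0],1]]'
python3 - <<'E'
from h import *
info()
E
```

```text
time_s: 5.42
position: [0.4884, 0.2831, 0.1063]
tcp_rot: [[0.015, 0.001, 1.0], [-1.0, 0.0, 0.015], [-0.0, -1.0, 0.001]]
force: [1.8, -0.4, -0.3]
opening: 0.137
t 5.42 grasp [0.4885 0.2831 0.0553] yawz 0.8 tilt -1.0 F [ 1.8 -0.4 -0.3] open mm 11.9
```

```bash
python3 -m pendant '[[[0.09,-0.35,0],[0,0,0],1],[[0.11,-0.35,0],[0,0,0],1],[[0.13,-0.35,0],[0,0,0],1],[[0.15,-0.35,0],[0,0,0],1],[[0,0,0],[0,0,0],1],[[0,0,0],[0,0,0],1]]'
python3 - <<'E'
from h import *
info()
w=bot.capture("side")
crop(w["img"],260,190,390,330,"s4.png",4)
E
```

```text
time_s: 5.92
position: [0.4884, 0.2783, 0.1207]
tcp_rot: [[0.015, 0.001, 1.0], [-1.0, 0.0, 0.015], [-0.0, -1.0, 0.001]]
force: [1.7, 2.7, -2.9]
opening: 0.135
t 5.92 grasp [0.4885 0.2783 0.0697] yawz 0.8 tilt -1.0 F [ 1.7  2.7 -2.9] open mm 11.7
(560, 520, 3)
```

View pics/s4.png

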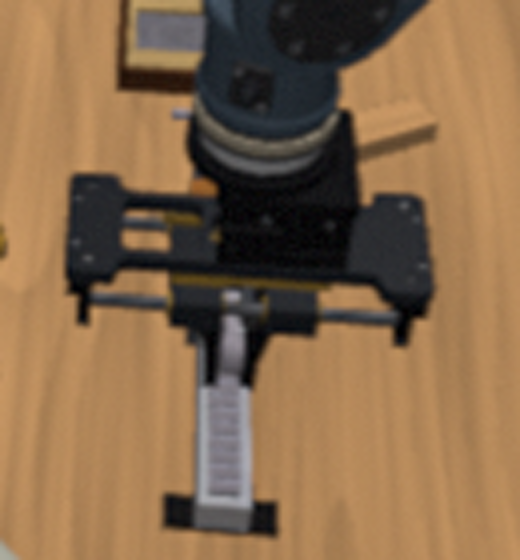

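```bash
python3 -m pendant '[[[-0.4,0,0],[0,0,0],1],[[-0.8,0,0],[0,0,0],1],[[-0.8,0,0],[0,0,0],1],[[-0.8,0,0],[0,0,0],1],[[-0.8,0,0],[0,0,0],1],[[-0.8,0,0],[0,0,0],1],[[-0.6,0,0],[0,0,0],1],[[-0.3,0,0],[0,0,0],1],[[0,0,0],[0,0,0],1],[[0,0,0],[0,0,0],1]]'
python3 - <<'E'
from h import *
info()
w=bot.capture("scene")
crop(w["img"],290,150,430,290,"s5.png",4)
E
```

```text
time_s: 6.8
position: [0.4878, 0.3315, 0.1205]
tcp_rot: [[0.015, 0.001, 1.0], [-1.0, 0.001, 0.015], [-0.001, -1.0, 0.001]]
force: [4.9, 0.2, -2.8]
opening: 0.136
t 6.8 grasp [0.4879 0.3315 0.0695] yawz 0.9 tilt -1.0 F [ 4.9  0.2 -2.8] open mm 11.8
(560, 560, 3)
```

View pics/s5.png

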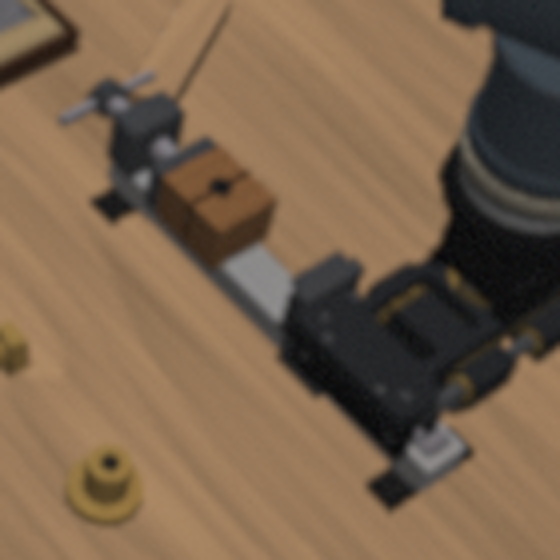

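The jaw is back about 53 mm and the hub stands free at crop pixel (215,205). I lower the pawl and let go.

```bash
python3 -m pendant '[[[-0.14,0.35,0],[0,0,0],1],[[-0.12,0.35,0],[0,0,0],1],[[-0.1,0.35,0],[0,0,0],1],[[-0.06,0.25,0],[0,0,0],1],[[0,0,0],[0,0,0],1],[[0,0,0],[0,0,0],0.5],[[0,0,0],[0,0,0],0.5],[[0,0,0],[0,0,0],0.5],[[0,0,0],[0,0,0],0.5],[[0,0,0],[0,0,0],0.5],[[0,-2,0],[0,0,0],0.4],[[0,-4,0],[0,0,0],0.3],[[0,-4,0],[0,0,0],0.2],[[0,-4,0],[0,0,0],0.1],[[3,0,0],[0,0,0],0],[[4,0,0],[0,0,0],0],[[4,0,0],[0,0,0],0],[[3,0,0],[0,0,0],0],[[0,0,0],[0,0,0],0],[[0,0,0],[0,0,0],0]]'
python3 - <<'E'
from h import *
info()
w=bot.capture("wrist")
crop(w["img"],0,0,512,384,"w6.png",1.56)
w=bot.capture("scene")
crop(w["img"],290,150,430,290,"s6.png",4)
to([.4910,.1594,.054],1.0)
E
```

```text
time_s: 8.52
position: [0.4892, 0.1941, 0.247]
tcp_rot: [[0.012, -0.001, 1.0], [-1.0, 0.0, 0.012], [-0.0, -1.0, -0.001]]
force: [-0.2, 0.1, 0.7]
opening: 0.992
t 8.52 grasp [0.4891 0.1942 0.196 ] yawz 0.7 tilt -1.0 F [-0.2  0.1  0.7] open mm 86.3
(599, 799, 3)
(560, 560, 3)
shift cm (current tool axes) [ 3.66 14.2   0.12] in target axes [ 3.65 14.2   0.1 ] rotvec [ 0.001 -0.003 -0.001] rows for turn 0.0 j6 8.8 j1 9.6
```

View pics/w6.png

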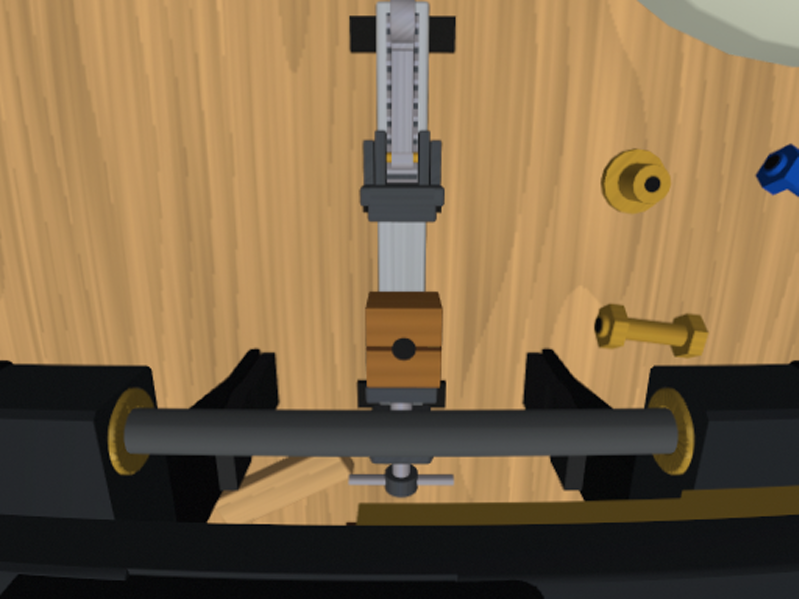

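View pics/s6.png

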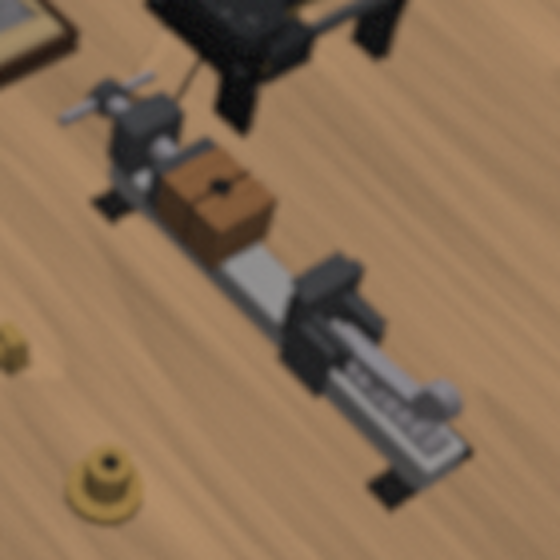

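```bash
python3 - <<'E'
from h import *
w=bot.capture("wrist");k=1/1.5605
print("hole",plane(w,403*k,349*k,.064),"edges",plane(w,365*k,387*k,.064),plane(w,441*k,307*k,.064))
to([.491,.1605,.055],1.0)
E
python3 -m pendant '[[[3.35,0,0.15],[0,0,0],0],[[0,4,0],[0,0,0],0],[[0,4,0],[0,0,0],0],[[0,3,0],[0,0,0],0],[[0,2,0],[0,0,0],0],[[0,1.1,0],[0,0,0],0],[[0,0,0],[0,0,0],0],[[0,0,0],[0,0,0],0],[[0,0,0],[0,0,0],0]]'
python3 - <<'E'
from h import *
info()
E
```

```text
hole [0.49139276 0.16143504 0.064     ] edges [0.46911184 0.13676197 0.064     ] [0.51257233 0.18731258 0.064     ]
shift cm (current tool axes) [ 3.59 14.1   0.12] in target axes [ 3.58 14.1   0.1 ] rotvec [ 0.    -0.002 -0.   ] rows for turn 0.0 j6 8.8 j1 9.7
time_s: 9.42
position: [0.4923, 0.1626, 0.1073]
tcp_rot: [[0.016, 0.002, 1.0], [-1.0, 0.0, 0.016], [-0.0, -1.0, 0.003]]
force: [-0.3, -0.1, -0.7]
opening: 0.998
t 9.42 grasp [0.4924 0.1627 0.0563] yawz 0.9 tilt -1.0 F [-0.3 -0.1 -0.7] open mm 86.8
```

```bash
python3 -m pendant '[[[0,0.1,-0.1],[0,0,0],1],[[0,0,0],[0,0,0],1],[[0,0,0],[0,0,0],1],[[0,0,0],[0,0,0],1],[[0,0,0],[0,0,0],1],[[0,0,0],[0,0,0],1],[[0,0,0],[0,0,0],1],[[0,0,0],[0,0,0],1],[[0,0,0],[0,0,0],1],[[0,0,0],[0,0,0],1],[[0,0,0],[0,0,0],1],[[0,-1,0],[0,0,0],1],[[0,-3,0],[0,0,0],1],[[0,-4,0],[0,0,0],1],[[0,-4,0],[0,0,0],1],[[0,0,0],[0,0,0],1]]'
python3 - <<'E'
from h import *
info()
to([.504,-.16,.155],91)
w=bot.capture("wrist")
crop(w["img"],0,0,512,384,"w7.png",1.56)
E
```

```text
time_s: 10.75
position: [0.4941, 0.1626, 0.2325]
tcp_rot: [[0.015, 0.014, 1.0], [-1.0, 0.002, 0.015], [-0.001, -1.0, 0.015]]
force: [1.7, 0.2, -0.6]
opening: 0.501
t 10.75 grasp [0.4948 0.1627 0.1815] yawz 0.9 tilt -0.9999 F [ 1.7  0.2 -0.6] open mm 43.6
shift cm (current tool axes) [32.28  2.61  0.46] in target axes [-0.43  2.65 32.28] rotvec [-0.01   1.569 -0.013] rows for turn 12.6 j6 5.0 j1 5.9
(599, 799, 3)
```

View pics/w7.png

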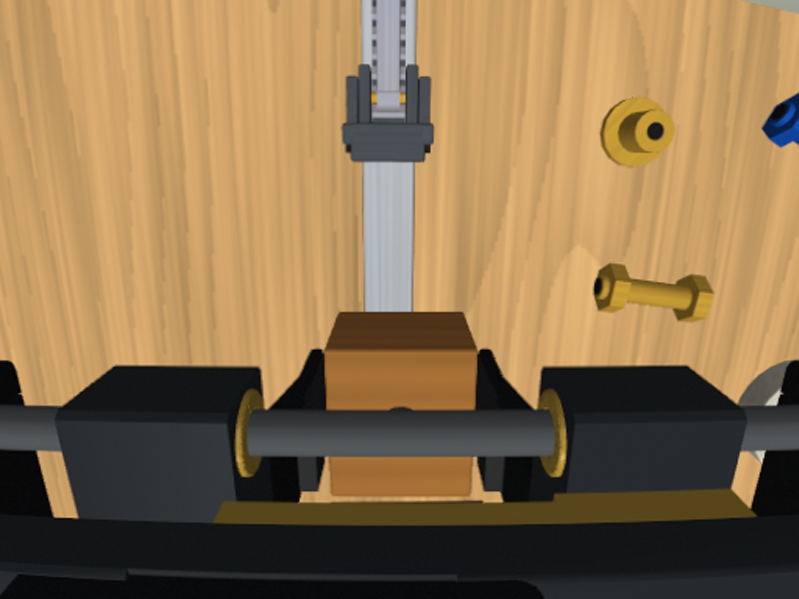

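```bash
python3 - <<'E'
from h import *
for n,box in (("scene",(205,90,315,185)),("side",(280,140,340,220))):
    w=bot.capture(n);u0,v0,u1,v1=box
    hsv=cv2.cvtColor(w["img"],cv2.COLOR_RGB2HSV)
    m=((hsv[...,1]<60)&(hsv[...,2]>70)).astype(np.uint8)*255
    mm=np.zeros_like(m);mm[v0:v1,u0:u1]=m[v0:v1,u0:u1]
    mm=cv2.morphologyEx(mm,cv2.MORPH_OPEN,np.ones((2,2),np.uint8))
    cs,_=cv2.findContours(mm,cv2.RETR_EXTERNAL,cv2.CHAIN_APPROX_NONE)
    for c in cs:
        if cv2.contourArea(c)<100: continue
        M=cv2.moments(c); u,v=M["m10"]/M["m00"],M["m01"]/M["m00"]
        # metric: contour to plane
        pts=np.array([plane(w,*q[0],.006)[:2] for q in c],np.float32)
        r=cv2.minAreaRect(pts*1000)
        print(n,(round(u,1),round(v,1)),cv2.contourArea(c),"plane c",plane(w,u,v,.006).round(4),"rect",np.round(r[0],1),np.round(r[1],1),round(r[2],1))
    crop(w["img"],*box,f"tray_{n}.png",5)
E
```

```text
scene (213.6, 162.6) 121.0 plane c [ 0.6597 -0.1449  0.006 ] rect [ 659.7 -145.4] [40.6 33.4] 59.5
scene (280.3, 156.6) 373.0 plane c [ 0.5033 -0.07    0.006 ] rect [502.7 -70.4] [90.1 43.2] 1.5
scene (260.8, 137.3) 306.0 plane c [ 0.5043 -0.1596  0.006 ] rect [ 503.6 -160.3] [63.  57.7] 2.4
scene (242.6, 119.5) 318.5 plane c [ 0.5056 -0.249   0.006 ] rect [ 504.4 -249.1] [65.6 73.4] 57.2
(475, 550, 3)
side (308.8, 161.8) 154.0 plane c [ 0.5111 -0.2585  0.006 ] rect [ 511.8 -260.3] [62.7 49.4] 6.5
(400, 300, 3)
```

View pics/tray_side.png

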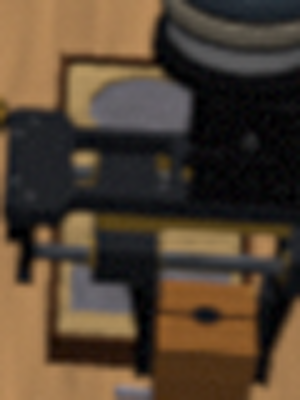

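View pics/tray_scene.png

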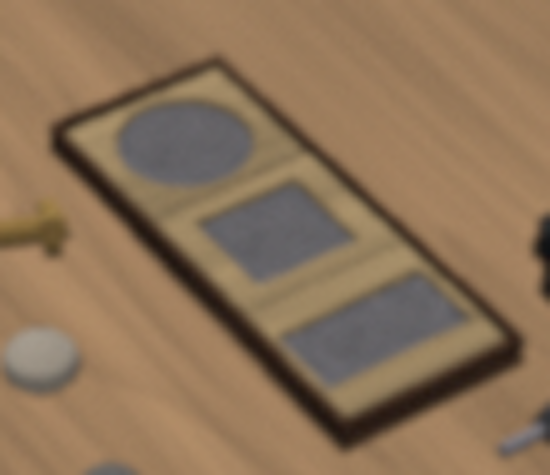

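```bash
python3 - <<'E'
from h import *
c=bot.capture("scene");d=bot.capture("side")
for n,a,b in (("round",(242.6,119.5),(310,161.7)),("sq",(260.8,137.3),(310,179)),("slot",(280.3,156.6),(310.2,198))):
    print(n,tri((c,*a),(d,*b))[0].round(4),tri((c,*a),(d,*b))[1], [plane(d,*b,z).round(4) for z in (.006,.010)],[plane(c,*a,z).round(4) for z in (.010,)])
E
```

```text
round [ 0.5088 -0.2437  0.0142] [0.002322127196750927, 0.002322127196751029] [array([ 0.5073, -0.2594,  0.006 ]), array([ 0.5075, -0.2536,  0.01  ])] [array([ 0.5081, -0.245 ,  0.01  ])]
sq [ 0.5074 -0.1547  0.0139] [0.002088345524460567, 0.0020883455244605] [array([ 0.506 , -0.1685,  0.006 ]), array([ 0.5063, -0.1632,  0.01  ])] [array([ 0.5068, -0.1558,  0.01  ])]
slot [ 0.5055 -0.0673  0.0122] [0.001984562739580826, 0.0019845627395808007] [array([ 0.5042, -0.0778,  0.006 ]), array([ 0.5045, -0.0729,  0.01  ])] [array([ 0.5059, -0.0668,  0.01  ])]
```

```bash
python3 -m pendant '[[[3.5,-1.1,0.9],[0,0,0],1],[[3.5,-1.1,0.9],[0,0,0],1],[[3.5,-1.1,0.9],[0,0,0],1],[[3.5,-1.1,0.9],[0,0,0],1],[[3.5,-1.1,0.9],[0,0,0],1],[[3.5,-1.1,0.9],[0,0,0],1],[[3.5,-1.1,0.9],[0,0,0],1],[[3.5,-1.1,0.9],[0,0,0],1],[[3.5,-1.1,0.9],[0,0,0],1],[[0,0,0],[0,0,0],1]]'
python3 -m pendant '[[[0,0,0],[0,0.12,0],1],[[0,0,0],[0,0.12,0],1],[[0,0,0],[0,0.12,0],1],[[0,0,0],[0,0.12,0],1],[[0,0,0],[0,0.12,0],1],[[0,0,0],[0,0.12,0],1],[[0,0,0],[0,0.12,0],1],[[0,0,0],[0,0.12,0],1],[[0,0,0],[0,0.12,0],1],[[0,0,0],[0,0.12,0],1],[[0,0,0],[0,0.12,0],1],[[0,0,0],[0,0.12,0],1],[[0,0,0],[0,0.12,0],1],[[0,0,0],[0,0,0],1],[[0,0,0],[0,0,0],1]]'
python3 - <<'E'
from h import *
info()
w=bot.capture("wrist")
crop(w["img"],0,0,512,384,"w8.png",1.56)
E
```

```text
time_s: 11.83
position: [0.5787, -0.159, 0.3245]
tcp_rot: [[0.01, 0.004, 1.0], [-1.0, -0.005, 0.01], [0.005, -1.0, 0.004]]
force: [0.6, -0.0, 0.1]
opening: 0.506
time_s: 13.08
position: [0.5755, -0.1514, 0.3224]
tcp_rot: [[-1.0, -0.003, 0.029], [-0.029, 0.002, -1.0], [0.003, -1.0, -0.002]]
force: [-0.0, 0.7, -0.4]
opening: 0.503
t 13.08 grasp [ 0.5754 -0.1513  0.2714] yawz -88.3 tilt -1.0 F [-0.   0.7 -0.4] open mm 43.7
(599, 799, 3)
```

View pics/w8.png

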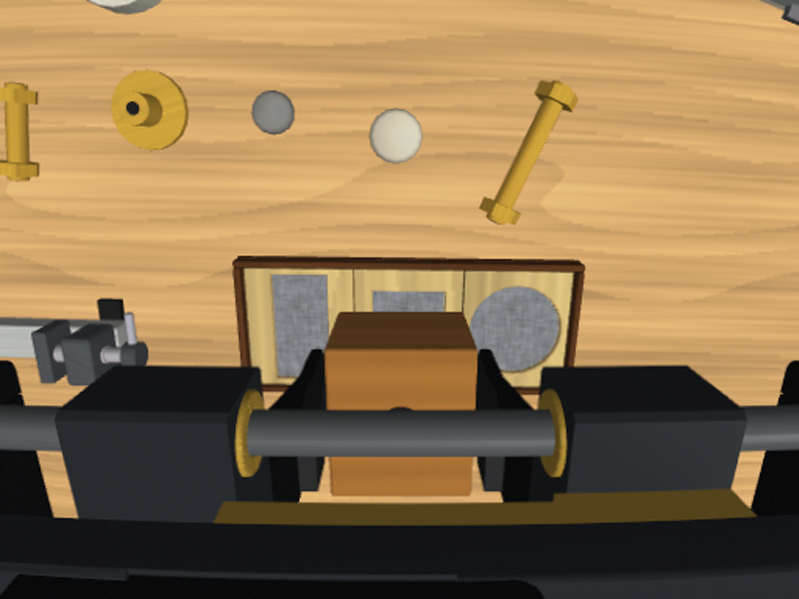

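```bash
python3 - <<'E'
from h import *
w=bot.capture("wrist")
hsv=cv2.cvtColor(w["img"],cv2.COLOR_RGB2HSV)
m=((hsv[...,1]<60)&(hsv[...,2]>80)).astype(np.uint8)*255
m[:165]=0;m[245:]=0;m[:,:165]=0;m[:,365:]=0
cs,_=cv2.findContours(m,cv2.RETR_EXTERNAL,cv2.CHAIN_APPROX_NONE)
for c in cs:
    if cv2.contourArea(c)<150: continue
    for z in (.006,.010,.014):
        pts=np.array([plane(w,*q[0],z)[:2] for q in c],np.float32)*1000
        r=cv2.minAreaRect(pts); (e,rad)=cv2.minEnclosingCircle(pts)
        el=cv2.fitEllipse(pts)
        print(z,"bbox px",cv2.boundingRect(c),"rect",np.round(r[0],1),np.round(r[1],1),round(r[2],1),"x",pts[:,0].min().round(1),pts[:,0].max().round(1),"y",pts[:,1].min().round(1),pts[:,1].max().round(1),"ell",np.round(el[0],1),np.round(el[1],1))
crop(w["img"],145,160,385,255,"w8c.png",3.3)
E
```

```text
0.006 bbox px (239, 187, 46, 13) rect [ 528.9 -158.1] [16.4 59.2] 1.6 x 519.9 537.9 y -187.7 -128.5 ell [ 528.9 -157.6] [18.2 78.1]
0.01 bbox px (239, 187, 46, 13) rect [ 530.1 -158. ] [16.3 58.6] 1.6 x 521.2 539.0 y -187.3 -128.7 ell [ 530.1 -157.5] [18.1 77.3]
0.014 bbox px (239, 187, 46, 13) rect [ 531.3 -157.9] [16.1 58. ] 1.6 x 522.5 540.2 y -186.9 -128.9 ell [ 531.3 -157.4] [17.9 76.6]
0.006 bbox px (301, 184, 57, 54) rect [ 507.9 -250.7] [75.9 72.1] 50.1 x 468.3 544.0 y -287.5 -211.2 ell [ 507.5 -250.6] [70.8 76.8]
0.01 bbox px (301, 184, 57, 54) rect [ 509.3 -249.7] [75.1 71.4] 50.1 x 470.1 545.0 y -286.1 -210.6 ell [ 508.9 -249.6] [70.1 76.1]
0.014 bbox px (301, 184, 57, 54) rect [ 510.7 -248.7] [74.4 70.7] 50.1 x 471.9 546.1 y -284.8 -210.0 ell [ 510.4 -248.6] [69.4 75.3]
0.006 bbox px (174, 176, 37, 66) rect [503.3 -67.1] [92.4 45.9] 0.9 x 457.1 549.7 y -90.1 -43.6 ell [510.  -65.3] [ 49.1 101.1]
0.01 bbox px (174, 176, 37, 66) rect [504.8 -67.9] [91.5 45.4] 0.9 x 459.0 550.7 y -90.7 -44.6 ell [511.4 -66.1] [ 48.6 100.1]
0.014 bbox px (174, 176, 37, 66) rect [506.3 -68.7] [90.6 45. ] 0.9 x 460.9 551.7 y -91.3 -45.7 ell [512.8 -66.9] [48.1 99.1]
(314, 792, 3)
```

View pics/w8c.png

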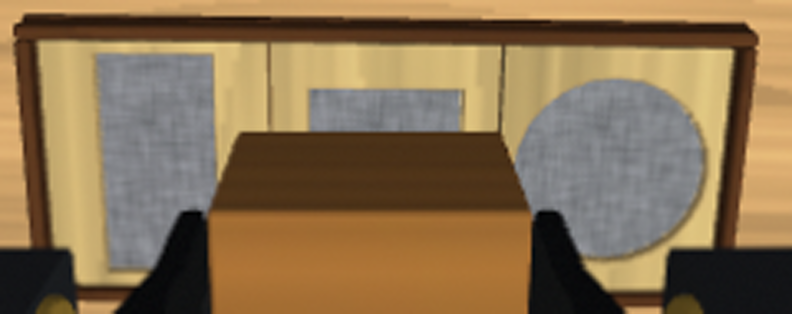

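```bash
python3 -m pendant '[[[3.4,0,0.2],[0,0,0],1],[[3.35,0,0.2],[0,0,0],1],[[0,4,0],[0,0,0],1],[[0,4,0],[0,0,0],1],[[0,4,0],[0,0,0],1],[[0,4,0],[0,0,0],1],[[0,4,0],[0,0,0],1],[[0,1.5,0],[0,0,0],1],[[0,0,0],[0,0,0],1],[[0,0,0],[0,0,0],1]]'
python3 - <<'E'
from h import *
info()
to([.508,-.1572,.040],91.3)
for n in ("scene","side"):
    w=bot.capture(n)
    crop(w["img"],*((205,80,345,200) if n=="scene" else (260,130,370,225)),f"{n}9.png",5)
E
```

```text
time_s: 14.02
position: [0.5085, -0.1574, 0.1084]
tcp_rot: [[-1.0, -0.002, 0.027], [-0.027, 0.001, -1.0], [0.002, -1.0, -0.001]]
force: [0.7, -0.7, -0.4]
opening: 0.504
t 14.02 grasp [ 0.5084 -0.1574  0.0574] yawz -88.5 tilt -1.0 F [ 0.7 -0.7 -0.4] open mm 43.9
shift cm (current tool axes) [ 0.05  1.74 -0.02] in target axes [ 0.05  1.74 -0.02] rotvec [0.001 0.004 0.002] rows for turn 0.0 j6 59.2 j1 -29.2
(600, 700, 3)
(475, 550, 3)
```

View pics/scene9.png

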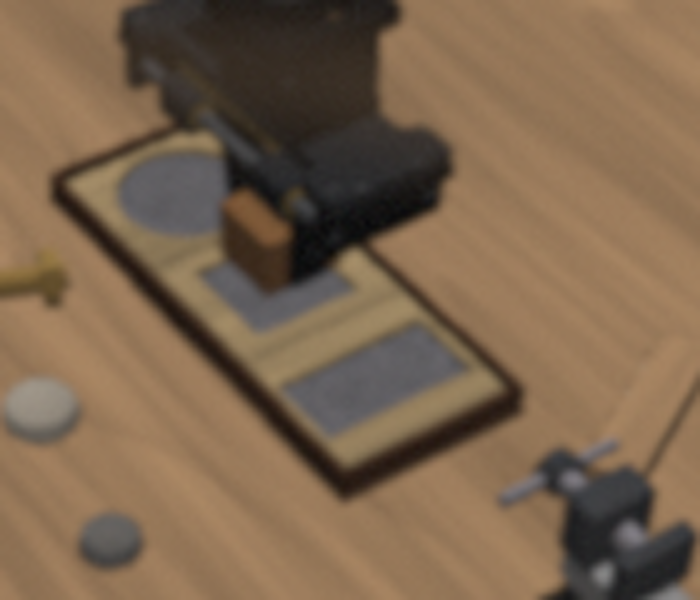

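View pics/side9.png

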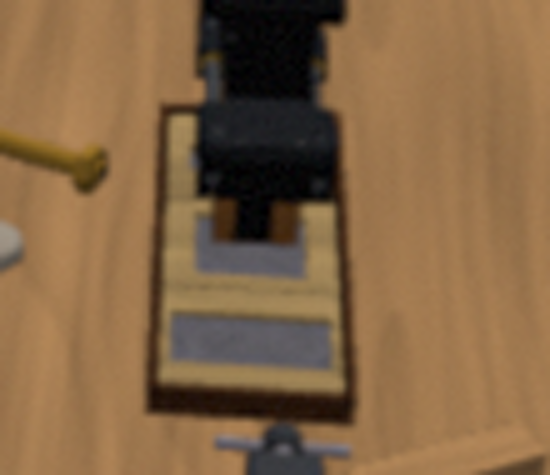

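```bash
python3 -m pendant '[[[-0.15,0.8,0],[0,0,0],1],[[0,0.5,0],[0,0,0],1],[[0,0.2,0],[0,0,0],1],[[0,0,0],[0,0,0],1],[[0,0,0],[0,0,0],1]]'
python3 - <<'E'
from h import *
info()
for n in ("scene","side"):
    w=bot.capture(n)
    crop(w["img"],*((205,80,345,200) if n=="scene" else (260,130,370,225)),f"{n}10.png",5)
E
```

```text
time_s: 14.53
position: [0.5103, -0.1575, 0.0944]
tcp_rot: [[-1.0, 0.0, 0.026], [-0.026, -0.0, -1.0], [-0.0, -1.0, 0.0]]
force: [0.5, 0.2, -0.9]
opening: 0.504
t 14.53 grasp [ 0.5103 -0.1575  0.0434] yawz -88.5 tilt -1.0 F [ 0.5  0.2 -0.9] open mm 43.8
(600, 700, 3)
(475, 550, 3)
```

View pics/scene10.png

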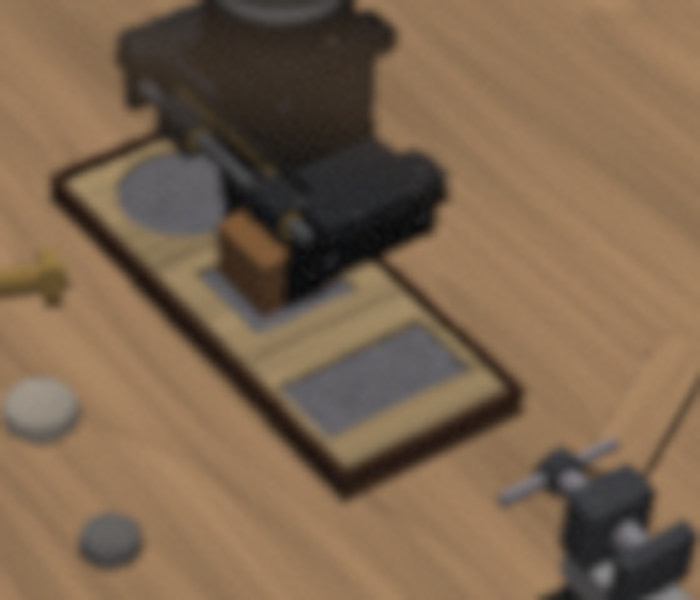

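View pics/side10.png

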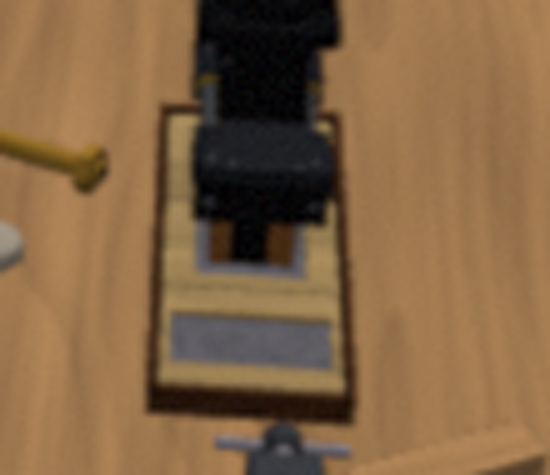

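```bash
python3 -m pendant '[[[0,0.2,0],[0,0,0],1],[[0,0.15,0],[0,0,0],1],[[0,0,0],[0,0,0],1]]'; python3 -m pendant '[[[0,0.15,0],[0,0,0],1],[[0,0,0],[0,0,0],1]]'
```

```text
time_s: 14.88
position: [0.5101, -0.1574, 0.0905]
tcp_rot: [[-1.0, -0.0, 0.026], [-0.026, 0.0, -1.0], [0.0, -1.0, -0.0]]
force: [0.4, 1.4, -1.2]
opening: 0.502
time_s: 15.05
position: [0.5101, -0.1575, 0.089]
tcp_rot: [[-1.0, -0.0, 0.026], [-0.026, 0.0, -1.0], [0.0, -1.0, -0.0]]
force: [0.3, 0.1, -0.5]
opening: 0.5
```

```bash
python3 -m pendant '[[[0,0.15,0],[0,0,0],1],[[0,0,0],[0,0,0],1]]'; python3 -m pendant '[[[0,0.12,0],[0,0,0],1],[[0,0,0],[0,0,0],1]]';python3 -m pendant '[[[0,0.12,0],[0,0,0],1],[[0,0,0],[0,0,0],1]]'
```

```text
time_s: 15.22
position: [0.5103, -0.1575, 0.0883]
tcp_rot: [[-1.0, 0.0, 0.026], [-0.026, -0.0, -1.0], [-0.0, -1.0, 0.0]]
force: [-0.7, 0.4, 3.9]
opening: 0.501
time_s: 15.38
position: [0.5103, -0.1575, 0.0883]
tcp_rot: [[-1.0, 0.001, 0.026], [-0.026, -0.0, -1.0], [-0.001, -1.0, 0.0]]
force: [-2.2, 0.5, 13.1]
opening: 0.502
time_s: 15.55
position: [0.5103, -0.1575, 0.0883]
tcp_rot: [[-1.0, 0.001, 0.026], [-0.026, -0.001, -1.0], [-0.001, -1.0, 0.001]]
force: [-5.1, 1.9, 23.0]
opening: 0.502
```

```bash
python3 -m pendant '[[[0,-0.33,0],[0,0,0],1],[[0,0,0],[0,0,0],0.3],[[0,0,0],[0,0,0],0.3],[[0,0,0],[0,0,0],0.3],[[0,0,0],[0,0,0],0.3],[[0,0,0],[0,0,0],0.3],[[0,-2,0],[0,0,0],0.3],[[0,-4,0],[0,0,0],0.3],[[0,-4,0],[0,0,0],0.3],[[0,-4,0],[0,0,0],0.3],[[-3,-3,0],[0,0,0],0.3],[[-3,-3,0],[0,0,0],0.3],[[-3,0,0],[0,0,0],0.3],[[0,0,0],[0,0,0],0.3],[[0,0,0],[0,0,0],0.3]]'
python3 - <<'E'
from h import *
info()
w=bot.capture("wrist")
crop(w["img"],0,0,512,384,"w11.png",1.56)
E
```

```text
time_s: 16.8
position: [0.5998, -0.1549, 0.2873]
tcp_rot: [[-1.0, -0.0, 0.027], [-0.027, -0.0, -1.0], [0.0, -1.0, 0.0]]
force: [-0.6, 0.9, -0.8]
opening: 0.7
t 16.8 grasp [ 0.5998 -0.1549  0.2363] yawz -88.5 tilt -1.0 F [-0.6  0.9 -0.8] open mm 60.9
(599, 799, 3)
```

View pics/w11.png

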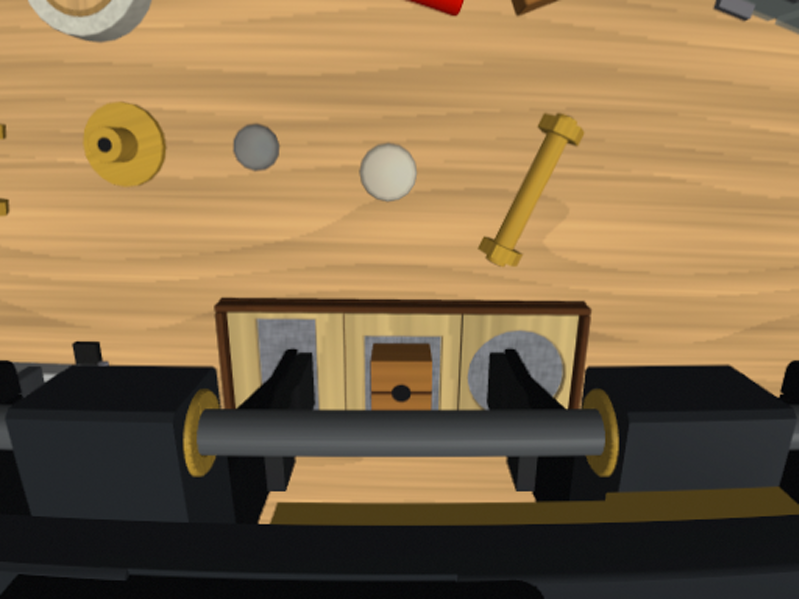

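```bash
python3 - <<'E'
from h import *
w=bot.capture("wrist");k=1/1.5605
hsv=cv2.cvtColor(w["img"],cv2.COLOR_RGB2HSV)
m=((hsv[...,1]>150)&(hsv[...,0]>19)&(hsv[...,0]<30)).astype(np.uint8)*255
m[:, 130:]=0; m[:55]=0;m[130:]=0;m[:,:40]=0
cs,_=cv2.findContours(m,cv2.RETR_EXTERNAL,cv2.CHAIN_APPROX_NONE)
c=max(cs,key=cv2.contourArea); print(cv2.boundingRect(c))
pts=np.array([plane(w,*q[0],.006)[:2] for q in c],np.float32)*1000
print("flange ell",cv2.fitEllipse(pts),cv2.minEnclosingCircle(pts))
print("boss top hole",plane(w,105*k,145*k,.030))
m=((hsv[...,1]<60)&(hsv[...,2]>80)).astype(np.uint8)*255
print("round top/left/right (z .01)",plane(w,517*k,331*k,.0125),plane(w,469*k,368*k,.0125),plane(w,565*k,368*k,.0125))
print("square TL TR",plane(w,365*k,337*k,.0125),plane(w,442*k,337*k,.0125), "slot TL",plane(w,258*k,320*k,.0125),plane(w,316*k,320*k,.0125))
crop(w["img"],30,50,130,130,"w11c.png",6)
to([.677,.0458,.14],91)
E
```

```text
(53, 63, 53, 54)
flange ell ((677.7660522460938, 48.11504364013672), (58.14757537841797, 60.61857986450195), 179.0037384033203) ((677.670166015625, 48.093082427978516), 30.642433166503906)
boss top hole [0.67475902 0.04825986 0.03      ]
round top/left/right (z .01) [ 0.54266148 -0.24471027  0.0125    ] [ 0.51090703 -0.20974846  0.0125    ] [ 0.51253848 -0.28580719  0.0125    ]
square TL TR [ 0.53479306 -0.12808152  0.0125    ] [ 0.53633775 -0.18726267  0.0125    ] slot TL [ 0.54637759 -0.04599316  0.0125    ] [ 0.54760783 -0.09061666  0.0125    ]
(480, 600, 3)
shift cm (current tool axes) [ -8.5    9.5  -19.82] in target axes [ -8.29   9.5  -19.9 ] rotvec [0.002 0.008 0.004] rows for turn 0.1 j6 63.7 j1 -24.9
```

View pics/w11c.png

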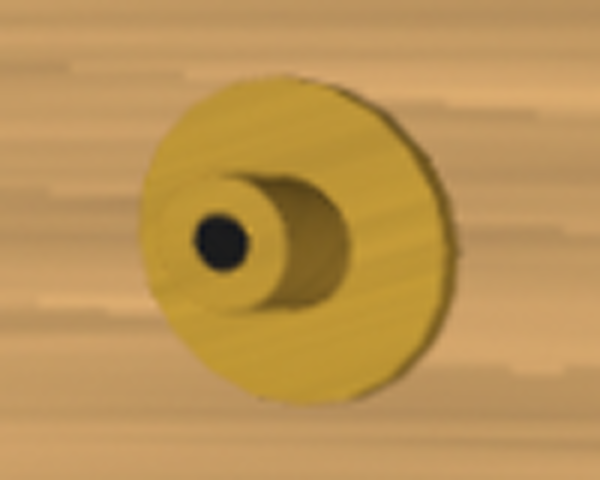

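```bash
python3 -m pendant '[[[-1.36,0,-3.33],[0,0,0],0.5],[[-1.36,0,-3.33],[0,0,0],0.5],[[-1.36,0,-3.33],[0,0,0],0.5],[[-1.36,0,-3.33],[0,0,0],0.5],[[-1.36,0,-3.33],[0,0,0],0.5],[[-1.36,0,-3.33],[0,0,0],0.5],[[0,4,0],[0,0,0],0.5],[[0,4,0],[0,0,0],0.5],[[0,4,0],[0,0,0],0.5],[[0,3,0],[0,0,0],0.5],[[0,0,0],[0,0,0],0.5],[[0,0,0],[0,0,0],0.5]]'
python3 - <<'E'
from h import *
info()
w=bot.capture("wrist")
crop(w["img"],0,0,512,384,"w12.png",1.56)
w=bot.capture("side")
crop(w["img"],200,180,310,260,"sd12.png",6)
E
```

```text
time_s: 17.9
position: [0.673, 0.0464, 0.135]
tcp_rot: [[-1.0, -0.007, 0.025], [-0.025, 0.001, -1.0], [0.007, -1.0, -0.001]]
force: [-0.7, -0.1, 1.0]
opening: 0.496
t 17.9 grasp [0.6726 0.0464 0.084 ] yawz -88.6 tilt -1.0 F [-0.7 -0.1  1. ] open mm 43.2
(599, 799, 3)
(480, 660, 3)
```

View pics/w12.png

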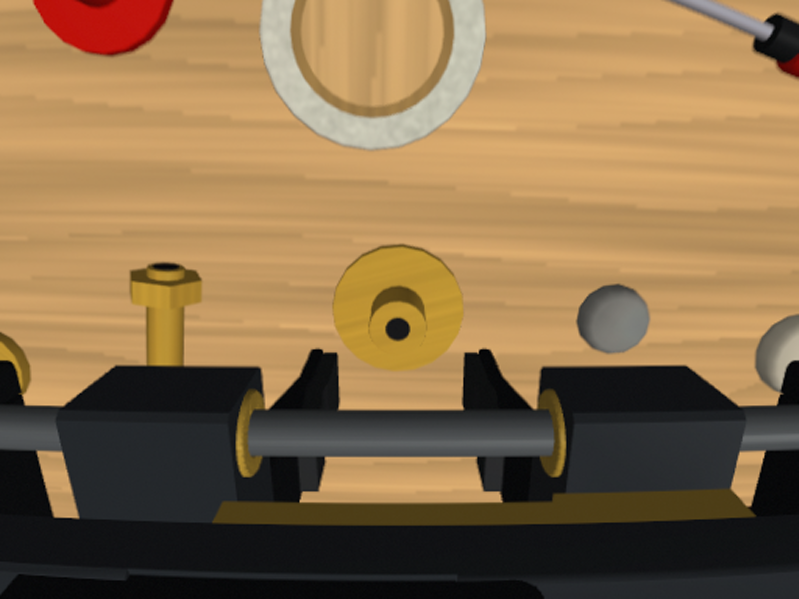

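View pics/sd12.png

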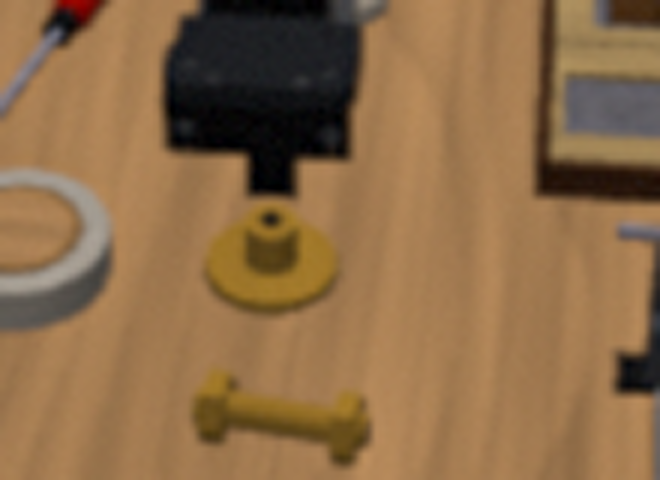

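```bash
python3 - <<'E'
from h import *
info()
w=bot.capture("wrist");k=1/1.5605
X=plane(w,398*k,328*k,.030);print(X, plane(w,398*k,308*k,.006))
to([.676,.0475,.029],91.4)
E
```

```text
t 18.0 grasp [0.6765 0.0461 0.0883] yawz -88.6 tilt -1.0 F [ 0.1 -0.4 -0.5] open mm 43.3
[0.68108185 0.04775032 0.03      ] [0.68241222 0.0479024  0.006     ]
shift cm (current tool axes) [ 0.12  6.02 -0.14] in target axes [ 0.09  6.02 -0.13] rotvec [-0.001  0.001 -0.004] rows for turn 0.0 j6 83.0 j1 -5.5
```

```bash
python3 - <<'E'
from h import *
w=bot.capture("wrist");k=1/1.5605
g=cv2.cvtColor(w["img"],cv2.COLOR_RGB2GRAY)
m=(g<45).astype(np.uint8)*255; m[:190]=0; m[240:]=0;m[:,235:]=m[:,235:];m[:,:230]=0;m[:,280:]=0
cs,_=cv2.findContours(m,cv2.RETR_EXTERNAL,cv2.CHAIN_APPROX_NONE)
for c in cs:
    M=cv2.moments(c)
    if M["m00"]>20: u,v=M["m10"]/M["m00"],M["m01"]/M["m00"];print(u/k,v/k,M["m00"],plane(w,u,v,.03))
info()
E
```

```text
395.9918997343957 336.51053054448863 125.5 [0.67769863 0.04850404 0.03      ]
t 18.1 grasp [0.6774 0.0462 0.0896] yawz -88.5 tilt -1.0 F [ 0.7  0.1 -0.5] open mm 43.3
```

```bash
python3 -m pendant '[[[0,2.5,-0.17],[0,0,0],0.5],[[0,2.0,0],[0,0,0],0.5],[[0,1.0,0],[0,0,0],0.5],[[0,0.5,0],[0,0,0],0.5],[[0,0,0],[0,0,0],0.5],[[0,0,0],[0,0,0],0.5],[[0,0,0],[0,0,0],0.5]]'
python3 - <<'E'
from h import *
info()
w=bot.capture("wrist")
crop(w["img"],130,150,390,345,"w13.png",3)
E
```

```text
time_s: 18.68
position: [0.6764, 0.0483, 0.079]
tcp_rot: [[-1.0, 0.003, 0.026], [-0.026, -0.0, -1.0], [-0.003, -1.0, 0.0]]
force: [0.3, 0.4, -0.7]
opening: 0.498
t 18.68 grasp [0.6766 0.0482 0.028 ] yawz -88.5 tilt -1.0 F [ 0.3  0.4 -0.7] open mm 43.3
(585, 780, 3)
```

View pics/w13.png

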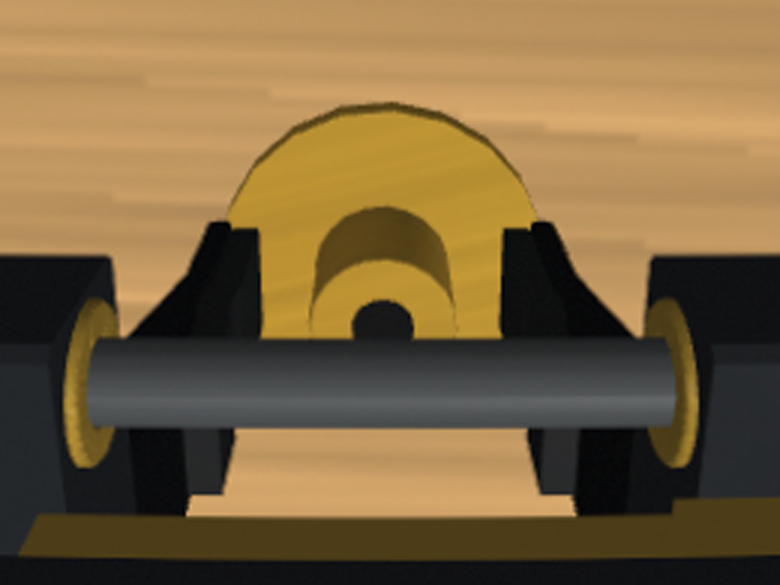

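```bash
python3 -m pendant '[[[0,-0.1,0],[0,0,0],1],[[0,0,0],[0,0,0],1],[[0,0,0],[0,0,0],1],[[0,0,0],[0,0,0],1],[[0,0,0],[0,0,0],1],[[0,0,0],[0,0,0],1],[[0,0,0],[0,0,0],1],[[0,-0.5,0],[0,0,0],1],[[0,-2,0],[0,0,0],1],[[0,-4,0],[0,0,0],1],[[0,-4,0],[0,0,0],1],[[0,-2,0],[0,0,0],1],[[0,0,0],[0,0,0],1]]'
python3 - <<'E'
from h import *
info()
w=bot.capture("wrist")
crop(w["img"],130,150,390,345,"w14.png",3)
to([.510,-.247,.10],91.4)
E
```

```text
time_s: 19.82
position: [0.6787, 0.0483, 0.2098]
tcp_rot: [[-1.0, 0.012, 0.026], [-0.026, -0.001, -1.0], [-0.012, -1.0, 0.001]]
force: [0.7, -0.8, -0.9]
opening: 0.269
t 19.82 grasp [0.6793 0.0482 0.1588] yawz -88.5 tilt -0.9999 F [ 0.7 -0.8 -0.9] open mm 23.4
(585, 780, 3)
shift cm (current tool axes) [17.49  5.47 29.09] in target axes [17.41  5.56 29.11] rotvec [-0.001  0.001 -0.006] rows for turn 0.1 j6 83.2 j1 -5.3
```

View pics/w14.png

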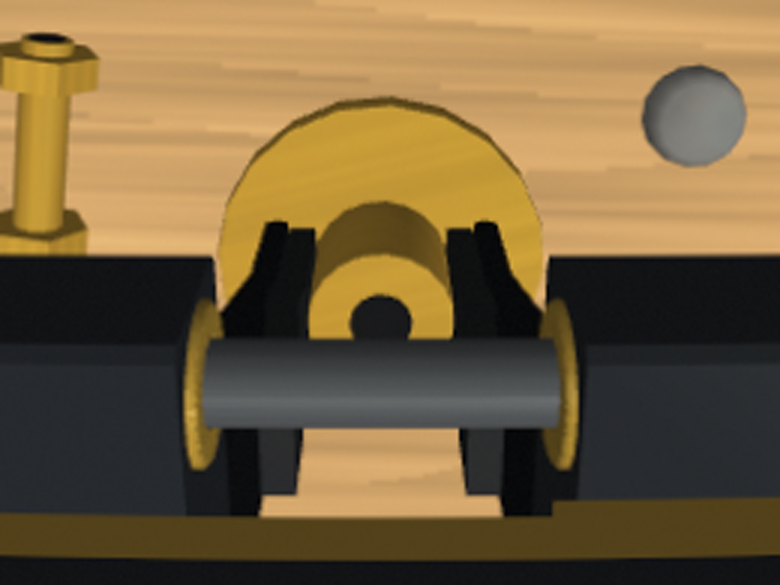

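```bash
python3 -m pendant '[[[1.93,0,3.23],[0,0,0],1],[[1.93,0,3.23],[0,0,0],1],[[1.93,0,3.23],[0,0,0],1],[[1.93,0,3.23],[0,0,0],1],[[1.93,0,3.23],[0,0,0],1],[[1.93,0,3.23],[0,0,0],1],[[1.93,0,3.23],[0,0,0],1],[[1.93,0,3.23],[0,0,0],1],[[1.93,0,3.23],[0,0,0],1],[[0,3,0],[0,0,0],1],[[0,3,0],[0,0,0],1],[[0,0,0],[0,0,0],1],[[0,0,0],[0,0,0],1],[[0,0,0],[0,0,0],1]]'
python3 - <<'E'
from h import *
info()
to([.510,-.247,.060],91.4)
for n in ("scene","side","wrist"):
    w=bot.capture(n)
    if n=="wrist": crop(w["img"],0,0,512,384,"w15.png",1.56)
    else: crop(w["img"],*((205,70,345,190) if n=="scene" else (260,130,370,225)),f"{n}15.png",5)
E
```

```text
time_s: 21.03
position: [0.5093, -0.2462, 0.1432]
tcp_rot: [[-1.0, -0.001, 0.026], [-0.026, 0.001, -1.0], [0.001, -1.0, -0.001]]
force: [-0.7, -1.1, -1.1]
opening: 0.27
t 21.03 grasp [ 0.5092 -0.2462  0.0922] yawz -88.5 tilt -1.0 F [-0.7 -1.1 -1.1] open mm 23.5
shift cm (current tool axes) [-0.08  3.22  0.08] in target axes [-0.07  3.22  0.08] rotvec [0.001 0.002 0.001] rows for turn 0.0 j6 51.4 j1 -37.1
(600, 700, 3)
(475, 550, 3)
(599, 799, 3)
```

View pics/scene15.png

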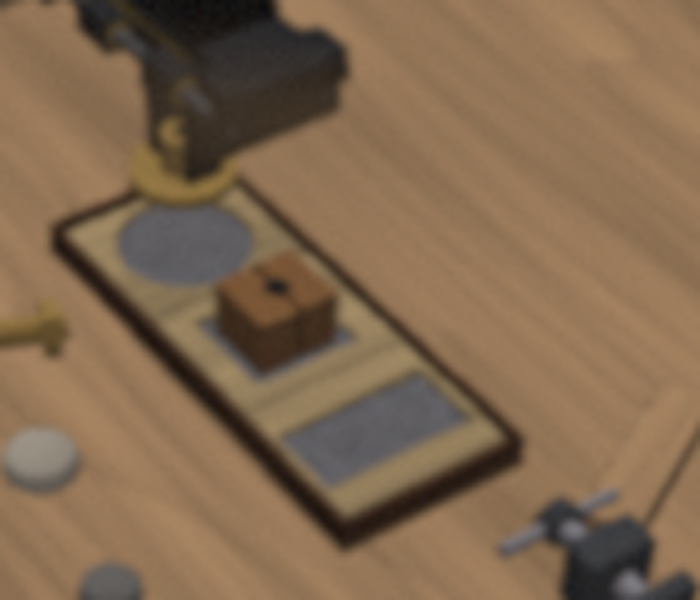

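View pics/w15.png

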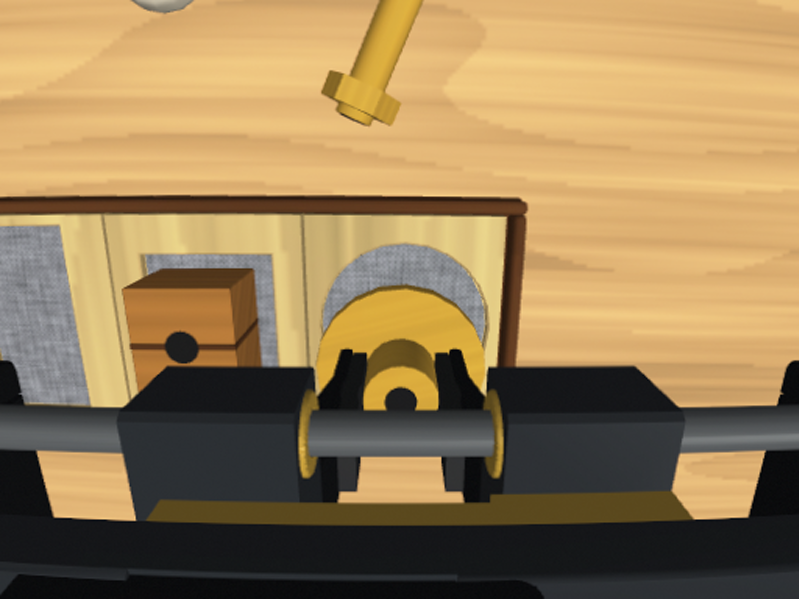

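View pics/side15.png

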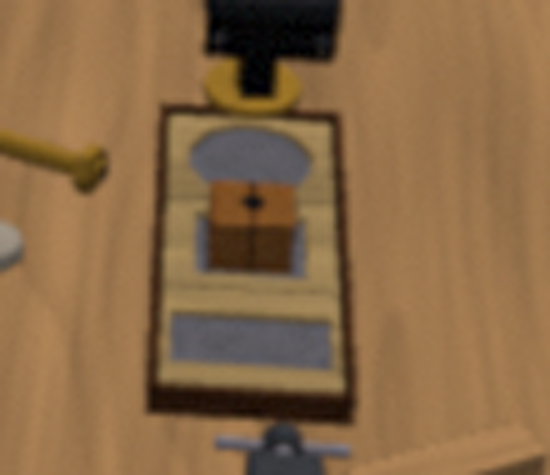

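```bash
python3 - <<'E'
from h import *
info()
d=bot.capture("side");w=bot.capture("wrist");c=bot.capture("scene")
S=lambda x,y:(260+x/5,130+y/5)
print("side: pocket",plane(d,*S(250,157),.012)[:2],"flange disc",plane(d,*S(252.5,90),.0707)[:2])
print("side slot",plane(d,*S(250,340),.012)[:2])
C=lambda x,y:(205+x/5,70+y/5)
print("scene: pocket",plane(c,*C(186,242),.012)[:2],"flange disc",plane(c,*C(183,170),.0707)[:2])
k=1/1.5605
print("wrist pocket top",plane(w,404*k,244*k,.015)," left",plane(w,321*k,325*k,.015)," right",plane(w,488*k,318*k,.015))
print("flange hole",plane(w,400*k,402*k,.0937))
crop(w["img"],180,140,340,280,"w16.png",4.8)
E
```

```text
t 21.18 grasp [ 0.5104 -0.2467  0.0939] yawz -88.5 tilt -1.0 F [ 0.3 -0.1 -2.2] open mm 23.3
side: pocket [ 0.50766228 -0.252393  ] flange disc [ 0.51070394 -0.23863331]
side slot [ 0.50514942 -0.07033609]
scene: pocket [ 0.50774544 -0.24765946] flange disc [ 0.51417998 -0.23955404]
wrist pocket top [ 0.5470831  -0.24702514  0.015     ]  left [ 0.50814852 -0.20957122  0.015     ]  right [ 0.51354272 -0.28682748  0.015     ]
flange hole [ 0.51095148 -0.24616756  0.0937    ]
(672, 768, 3)
```

View pics/w16.png

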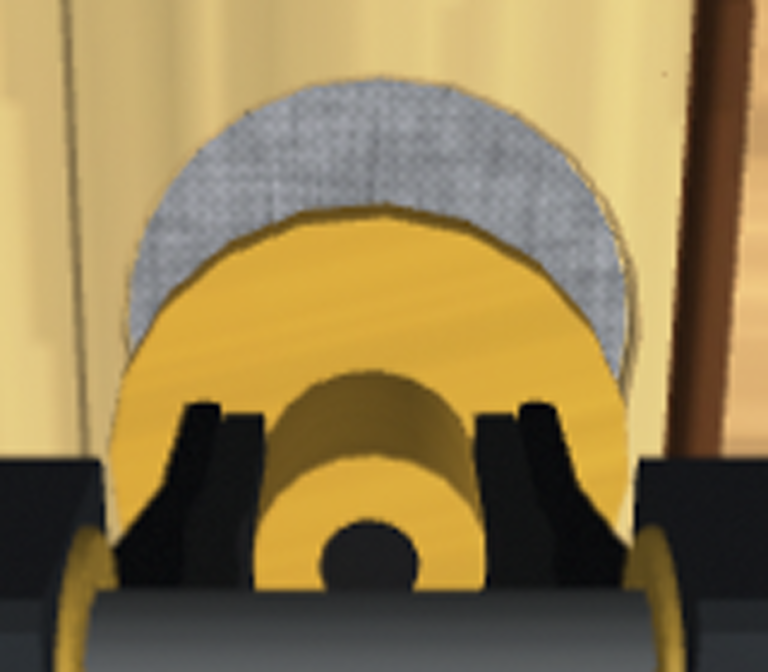

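```bash
python3 -m pendant '[[[0.24,2,0.13],[0,0,0],1],[[0,2,0],[0,0,0],1],[[0,0.6,0],[0,0,0],1],[[0,0.3,0],[0,0,0],1],[[0,0,0],[0,0,0],1],[[0,0,0],[0,0,0],1]]'
python3 - <<'E'
from h import *
info()
for n in ("scene","side"):
    w=bot.capture(n)
    crop(w["img"],*((205,70,345,190) if n=="scene" else (260,130,370,225)),f"{n}17.png",5)
E
```

```text
time_s: 21.83
position: [0.5075, -0.2483, 0.0953]
tcp_rot: [[-1.0, 0.001, 0.026], [-0.026, -0.001, -1.0], [-0.001, -1.0, 0.001]]
force: [0.7, 1.0, -2.4]
opening: 0.268
t 21.83 grasp [ 0.5076 -0.2484  0.0443] yawz -88.5 tilt -1.0 F [ 0.7  1.  -2.4] open mm 23.4
(600, 700, 3)
(475, 550, 3)
```

View pics/scene17.png

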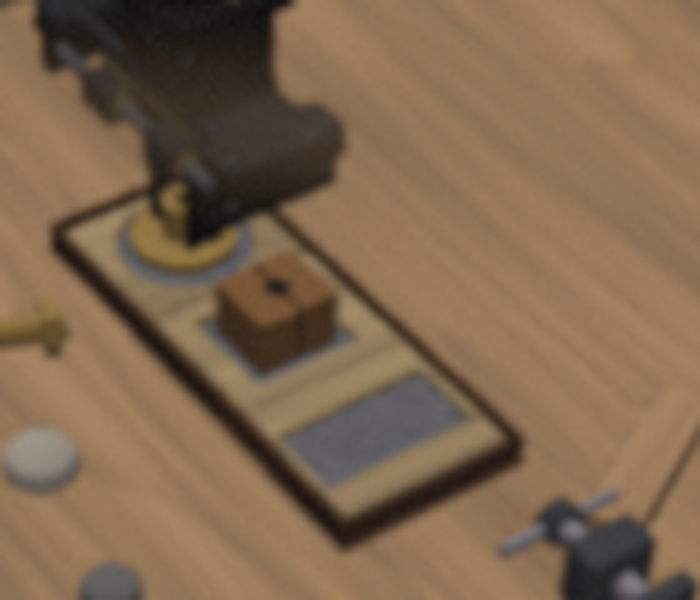

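View pics/side17.png

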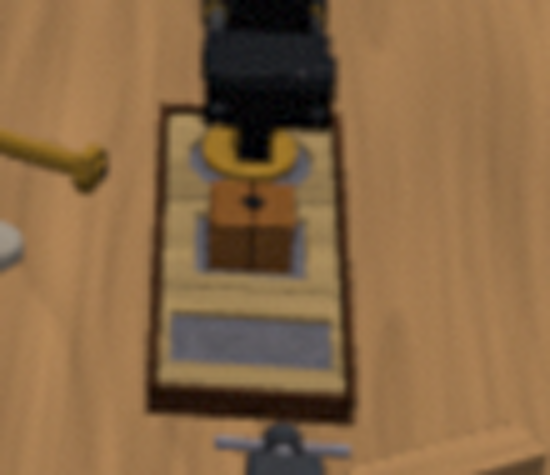

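Flange sits centred over the round pocket: (251,150) in the side crop and (183,240) in the scene crop. I go down to contact.

```bash
python3 -m pendant '[[[0,0.25,0],[0,0,0],1],[[0,0.15,0],[0,0,0],1],[[0,0,0],[0,0,0],1]]'; python3 -m pendant '[[[0,0.15,0],[0,0,0],1],[[0,0,0],[0,0,0],1]]'; python3 -m pendant '[[[0,0.12,0],[0,0,0],1],[[0,0,0],[0,0,0],1]]'
```

```text
time_s: 22.18
position: [0.507, -0.2481, 0.0906]
tcp_rot: [[-1.0, 0.0, 0.026], [-0.026, -0.0, -1.0], [-0.0, -1.0, 0.0]]
force: [0.3, -0.2, -2.0]
opening: 0.269
time_s: 22.35
position: [0.5071, -0.2481, 0.0897]
tcp_rot: [[-1.0, 0.0, 0.026], [-0.026, -0.0, -1.0], [-0.0, -1.0, 0.0]]
force: [-0.6, 1.3, 3.8]
opening: 0.267
time_s: 22.52
position: [0.5071, -0.2481, 0.0897]
tcp_rot: [[-1.0, 0.001, 0.026], [-0.026, -0.0, -1.0], [-0.001, -1.0, 0.001]]
force: [-3.0, 1.2, 11.7]
opening: 0.266
```

```bash
python3 -m pendant '[[[0,-0.2,0],[0,0,0],1],[[0,0,0],[0,0,0],0.5],[[0,0,0],[0,0,0],0.5],[[0,0,0],[0,0,0],0.5],[[0,0,0],[0,0,0],0.5],[[0,0,0],[0,0,0],0.5],[[0,-1,0],[0,0,0],0.5],[[0,-4,0],[0,0,0],0.5],[[0,-4,0],[0,0,0],0.5],[[0,-4,0],[0,0,0],0.5],[[0,-4,0],[0,0,0],0.5],[[0,0,0],[0,0,0],0.5]]'
python3 -m pendant '[[[-1.5,0,-3.62],[0,0,0],0.5],[[-1.5,0,-3.62],[0,0,0],0.5],[[-1.5,0,-3.62],[0,0,0],0.5],[[-1.5,0,-3.62],[0,0,0],0.5],[[-1.5,0,-3.62],[0,0,0],0.5],[[-1.5,0,-3.62],[0,0,0],0.5],[[-1.5,0,-3.62],[0,0,0],0.5],[[-1.5,0,-3.62],[0,0,0],0.5],[[-1.1,0,-3.62],[0,0,0],0.5],[[0,0,-3.62],[0,0,0],0.5],[[0,0,-3.62],[0,0,0],0.5],[[0,0,0],[0,0,0],0.5],[[0,0,0],[0,0,0],0.5],[[0,0,0],[0,0,0],0.5],[[0,0,0],[0,0,0],0.5]]'
python3 - <<'E'
from h import *
info()
for n in ("scene","side","wrist"):
    w=bot.capture(n)
    if n=="wrist": crop(w["img"],0,0,512,384,"w18.png",1.56)
    else: crop(w["img"],*((205,70,345,190) if n=="scene" else (260,130,370,225)),f"{n}18.png",5)
E
```

```text
time_s: 23.52
position: [0.5104, -0.2504, 0.2687]
tcp_rot: [[-1.0, 0.014, 0.026], [-0.026, -0.01, -1.0], [-0.013, -1.0, 0.011]]
force: [0.5, -0.8, 0.2]
opening: 0.499
time_s: 24.77
position: [0.6277, 0.1521, 0.26]
tcp_rot: [[-1.0, -0.0, 0.025], [-0.025, -0.0, -1.0], [0.0, -1.0, 0.0]]
force: [-0.1, 0.1, 0.4]
opening: 0.502
t 24.77 grasp [0.6277 0.1521 0.209 ] yawz -88.6 tilt -1.0 F [-0.1  0.1  0.4] open mm 43.7
(600, 700, 3)
(475, 550, 3)
(599, 799, 3)
```

View pics/scene18.png

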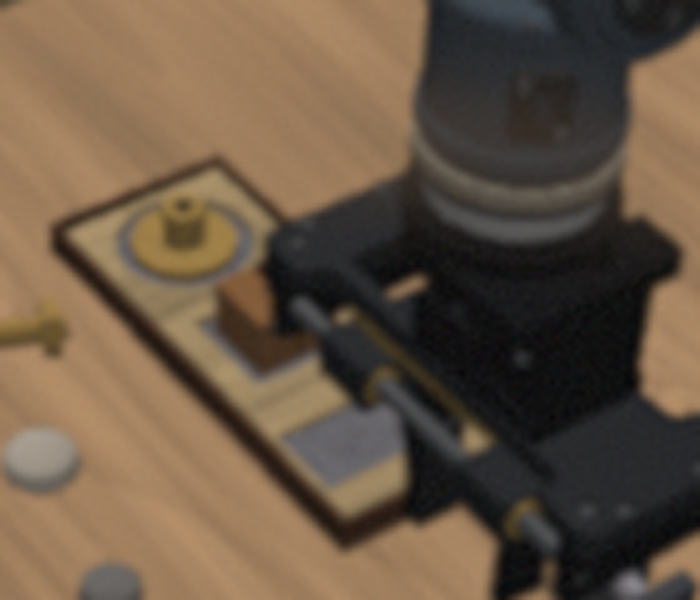

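View pics/w18.png

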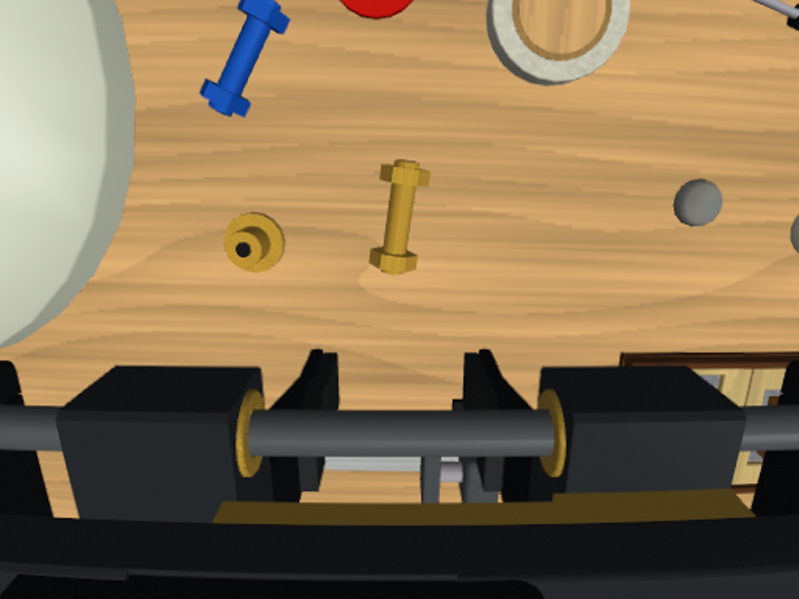

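```bash
python3 - <<'E'
from h import *
info()
w=bot.capture("wrist")
hsv=cv2.cvtColor(w["img"],cv2.COLOR_RGB2HSV)
m=((hsv[...,1]>150)&(hsv[...,0]>19)&(hsv[...,0]<30)).astype(np.uint8)*255
m[:95]=0;m[185:]=0;m[:,:220]=0;m[:,300:]=0
cs,_=cv2.findContours(m,cv2.RETR_EXTERNAL,cv2.CHAIN_APPROX_NONE)
c=max(cs,key=cv2.contourArea)
pts=np.array([plane(w,*q[0],.014)[:2] for q in c],np.float32)*1000
print(cv2.boundingRect(c),cv2.minAreaRect(pts))
P=pts/1000;mu=P.mean(0)
vx=cv2.fitLine(pts,cv2.DIST_L2,0,.01,.01).ravel();print(vx,np.degrees(np.arctan2(vx[1],vx[0])))
crop(w["img"],220,90,300,185,"w18c.png",6)
E
```

```text
t 24.92 grasp [0.6279 0.1518 0.209 ] yawz -88.6 tilt -1.0 F [-0.3 -0.   0.4] open mm 43.5
(237, 103, 39, 73) ((660.315185546875, 154.34759521484375), (31.852521896362305, 75.24852752685547), 83.01215362548828)
[ 9.9304295e-01 -1.1775283e-01  6.6239355e+02  1.5388708e+02] -6.7624297
(570, 480, 3)
```

View pics/w18c.png

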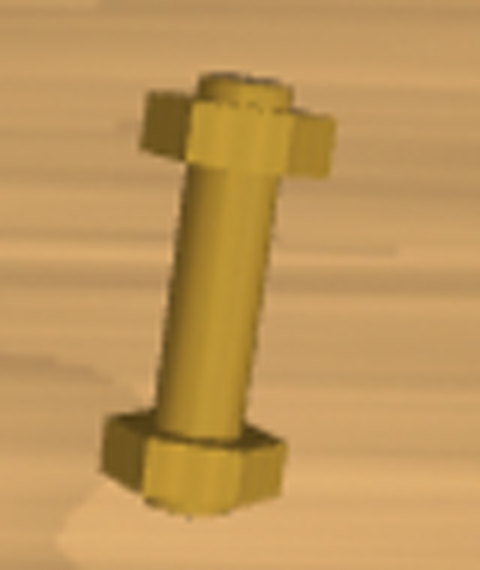

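```bash
python3 -m pendant '[[[-3.27,0,-0.17],[0,0,0],0.5],[[0,4,0],[0,0.0725,0],0.5],[[0,4,0],[0,0.0725,0],0.5],[[0,4,0],[0,0,0],0.5],[[0,2.5,0],[0,0,0],0.5],[[0,0,0],[0,0,0],0.5],[[0,0,0],[0,0,0],0.5],[[0,0,0],[0,0,0],0.5]]'
python3 - <<'E'
from h import *
info()
w=bot.capture("wrist")
crop(w["img"],130,120,390,345,"w19.png",3)
info()
to([.6605,.1543,.025],83.1)
E
```

```text
time_s: 25.63
position: [0.6619, 0.1555, 0.1167]
tcp_rot: [[-0.993, 0.003, -0.12], [0.12, 0.0, -0.993], [-0.003, -1.0, -0.001]]
force: [0.8, 1.1, 0.2]
opening: 0.503
t 25.63 grasp [0.662  0.1555 0.0657] yawz -96.9 tilt -1.0 F [0.8 1.1 0.2] open mm 43.7
(675, 780, 3)
t 25.68 grasp [0.6625 0.1557 0.0665] yawz -96.9 tilt -1.0 F [0.5 0.3 0.3] open mm 43.2
shift cm (current tool axes) [0.18 4.15 0.16] in target axes [0.16 4.15 0.16] rotvec [ 0.001  0.001 -0.005] rows for turn 0.0 j6 100.7 j1 3.8
```

View pics/w19.png

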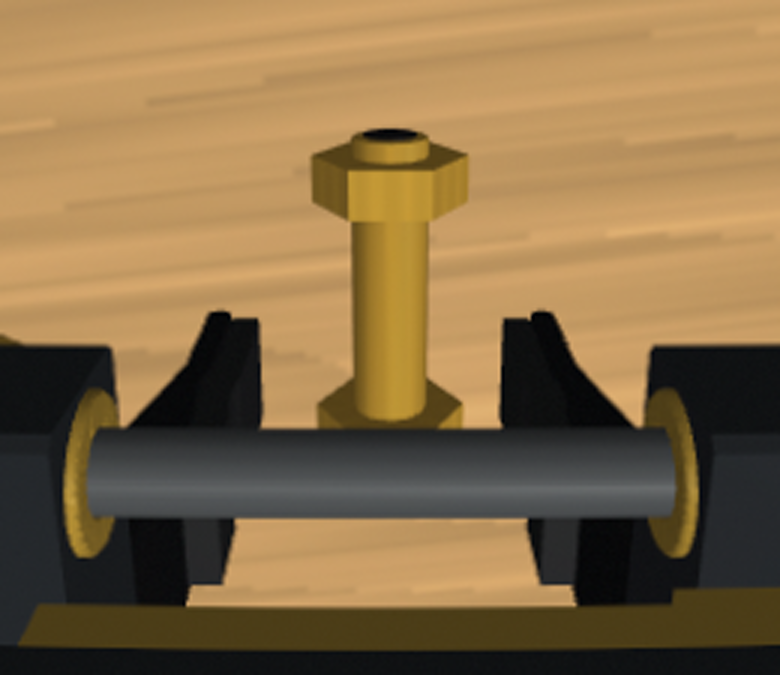

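```bash
python3 -m pendant '[[[0.15,2,0.15],[0,0,0],0.5],[[0,1.6,0],[0,0,0],0.5],[[0,0.5,0],[0,0,0],0.5],[[0,0,0],[0,0,0],0.5],[[0,0,0],[0,0,0],0.5],[[0,0,0],[0,0,0],0.5]]'
python3 - <<'E'
from h import *
info()
w=bot.capture("wrist")
crop(w["img"],130,120,390,345,"w20.png",3)
E
```

```text
time_s: 26.18
position: [0.6599, 0.1547, 0.0758]
tcp_rot: [[-0.993, 0.004, -0.119], [0.119, 0.0, -0.993], [-0.003, -1.0, -0.001]]
force: [0.1, 0.2, -0.2]
opening: 0.498
t 26.18 grasp [0.6601 0.1547 0.0248] yawz -96.8 tilt -1.0 F [ 0.1  0.2 -0.2] open mm 43.3
(675, 780, 3)
```

View pics/w20.png

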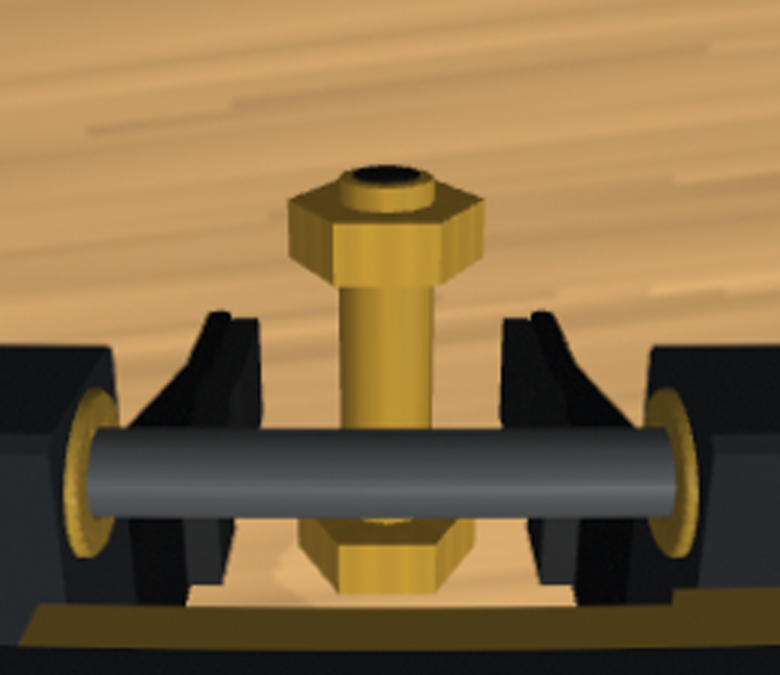

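```bash
python3 -m pendant '[[[0,0,0],[0,0,0],1],[[0,0,0],[0,0,0],1],[[0,0,0],[0,0,0],1],[[0,0,0],[0,0,0],1],[[0,0,0],[0,0,0],1],[[0,0,0],[0,0,0],1],[[0,0,0],[0,0,0],1],[[0,0,0],[0,0,0],1],[[0,0,0],[0,0,0],1]]'
python3 -m pendant '[[[0,-0.5,0],[0,0,0],1],[[0,-2,0],[0,0,0],1],[[0,-4,0],[0,0,0],1],[[0,-4,0],[0,0,0],1],[[0,0,0],[0,0,0],1],[[0,0,0],[0,0,0],1],[[0,0,0],[0,0,0],1]]'
python3 - <<'E'
from h import *
info()
w=bot.capture("wrist")
crop(w["img"],130,120,390,345,"w21.png",3)
to([.507,-.068,.12],91.4)
E
```

```text
time_s: 26.98
position: [0.6586, 0.1545, 0.0739]
tcp_rot: [[-0.993, -0.0, -0.119], [0.119, -0.0, -0.993], [0.0, -1.0, 0.0]]
force: [-0.8, -0.7, 1.1]
opening: 0.174
time_s: 27.57
position: [0.6581, 0.1546, 0.1789]
tcp_rot: [[-0.993, -0.001, -0.119], [0.119, 0.0, -0.993], [0.001, -1.0, 0.0]]
force: [-0.0, 1.0, -1.4]
opening: 0.177
t 27.57 grasp [0.658  0.1546 0.1279] yawz -96.8 tilt -1.0 F [-0.   1.  -1.4] open mm 15.4
(675, 780, 3)
shift cm (current tool axes) [12.29  0.72 23.88] in target axes [15.58  0.67 21.88] rotvec [-0.    -0.144  0.003] rows for turn 1.1 j6 100.6 j1 3.8
```

View pics/w21.png

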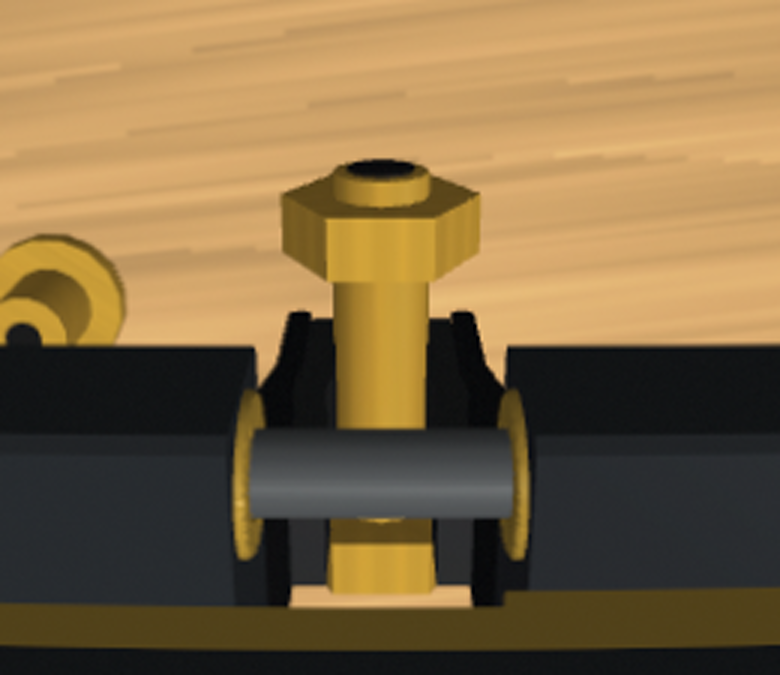

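```bash
python3 - <<'E'
from h import *
info()
w=bot.capture("wrist");s=st();R=s["tcp_rot"];g=np.array(s["position"])+.051*R[:,1]
z=g[2]-.0229+.014
# far tube end top edge (row ~158 at top of end ring => axis ~168), nut faces: top nut bottom edge row 283 at z=+14 top flat ; near nut top flat rows 545..595
for n,u,v,zz in (("far end hole ctr",381,168,z),("far nut near-top edge",381,283,z+.014),("far nut far-top edge",381,220,z+.014),("near nut far-top edge",381,545,z+.014),("near nut near-top edge",381,595,z+.014)):
    X=plane(w,130+u/3,120+v/3,zz); print(n,(R.T@(X-g)*1000).round(1))
E
```

```text
t 27.62 grasp [0.6573 0.1545 0.1267] yawz -96.8 tilt -1.0 F [-0.  -0.2 -1.8] open mm 15.2
far end hole ctr [-39.7   8.7  -0.3]
far nut near-top edge [-25.2  -5.2  -0.3]
far nut far-top edge [-35.2  -5.2  -0.3]
near nut far-top edge [21.3 -5.  -0.4]
near nut near-top edge [31.4 -5.  -0.4]
```

```bash
python3 -m pendant '[[[1.81,0,3.42],[0,0,0],1],[[1.81,0,3.42],[0,0,0],1],[[1.81,0,3.42],[0,0,0],1],[[1.81,0,3.42],[0,0,0],1],[[1.81,0,3.42],[0,0,0],1],[[1.81,0,3.42],[0,0,0],1],[[1.81,0,3.42],[0,0,0],1],[[0,0,0],[0,-0.072,0],1],[[0,0,0],[0,-0.072,0],1],[[0,3,0],[0,0,0],1],[[0,3,0],[0,0,0],1],[[0,0,0],[0,0,0],1],[[0,0,0],[0,0,0],1],[[0,0,0],[0,0,0],1],[[0,0,0],[0,0,0],1]]'
python3 - <<'E'
from h import *
info()
to([.503,-.068,.0349],91.4)
for n in ("scene","side","wrist"):
    w=bot.capture(n)
    if n=="wrist": crop(w["img"],0,0,512,384,"w22.png",1.56)
    else: crop(w["img"],*((205,70,345,190) if n=="scene" else (260,130,370,225)),f"{n}22.png",5)
E
```

```text
time_s: 28.92
position: [0.5051, -0.0681, 0.1199]
tcp_rot: [[-1.0, 0.002, 0.025], [-0.025, -0.001, -1.0], [-0.002, -1.0, 0.001]]
force: [0.0, -0.1, -1.0]
opening: 0.169
t 28.92 grasp [ 0.5052 -0.0682  0.0689] yawz -88.6 tilt -1.0 F [ 0.  -0.1 -1. ] open mm 14.7
shift cm (current tool axes) [ 0.21  3.4  -0.02] in target axes [ 0.21  3.4  -0.02] rotvec [-0.001  0.001 -0.002] rows for turn 0.0 j6 68.3 j1 -20.3
(600, 700, 3)
(475, 550, 3)
(599, 799, 3)
```

View pics/w22.png

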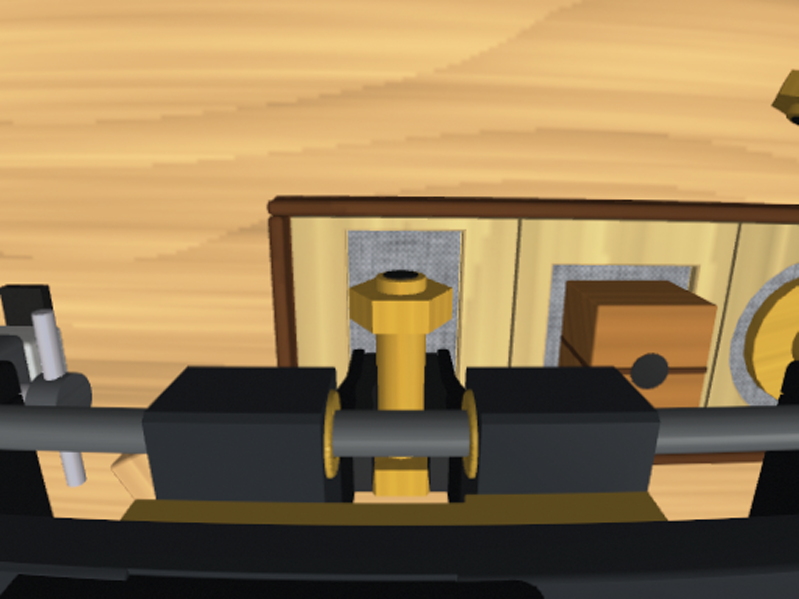

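View pics/side22.png

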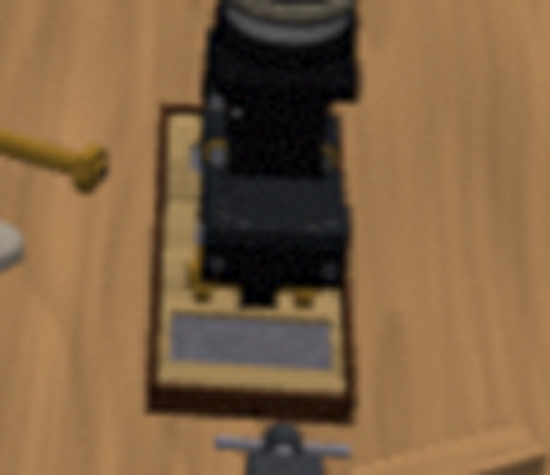

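View pics/scene22.png

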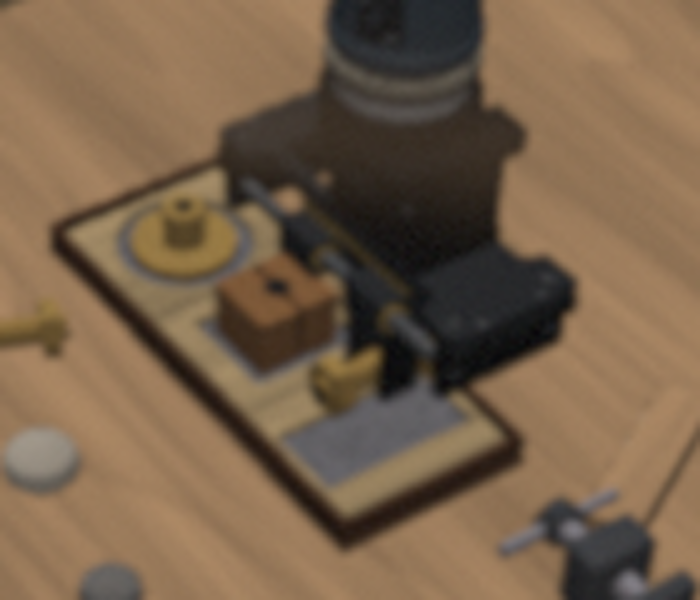

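```bash
python3 - <<'E'
from h import *
info()
d=bot.capture("side");w=bot.capture("wrist");c=bot.capture("scene")
S=lambda x,y:(260+x/5,130+y/5)
print("side: slot",plane(d,*S(250,340),.012)[:2],"stem nuts bottom mid",plane(d,*S(253,300),.046)[:2])
k=1/1.5605
print("wrist slot TL",plane(w,347*k,231*k,.015),"TR",plane(w,463*k,231*k,.015),"mid sides",plane(w,348*k,340*k,.015),plane(w,460*k,340*k,.015))
info()
E
```

```text
t 29.07 grasp [ 0.5052 -0.0682  0.0692] yawz -88.6 tilt -1.0 F [-0.4  0.5 -1.6] open mm 15.0
side: slot [ 0.50514942 -0.07033609] stem nuts bottom mid [ 0.5061432  -0.06379668]
wrist slot TL [ 0.55084867 -0.04573268  0.015     ] TR [ 0.55194409 -0.09108989  0.015     ] mid sides [ 0.50537226 -0.04592865  0.015     ] [ 0.50648512 -0.09246918  0.015     ]
t 29.22 grasp [ 0.5048 -0.0681  0.0687] yawz -88.6 tilt -1.0 F [-0.4  1.  -1.8] open mm 15.4
```

```bash
python3 -m pendant '[[[0.15,1.5,0.05],[0,0,0],1],[[0,1.0,0],[0,0,0],1],[[0,0.5,0],[0,0,0],1],[[0,0,0],[0,0,0],1],[[0,0,0],[0,0,0],1],[[0,0,0],[0,0,0],1]]'
python3 - <<'E'
from h import *
info()
for n in ("scene","side"):
    w=bot.capture(n)
    crop(w["img"],*((205,70,345,190) if n=="scene" else (260,130,370,225)),f"{n}23.png",5)
E
```

```text
time_s: 29.72
position: [0.5031, -0.0686, 0.089]
tcp_rot: [[-1.0, 0.0, 0.025], [-0.025, -0.0, -1.0], [-0.0, -1.0, 0.0]]
force: [0.3, -0.2, -0.9]
opening: 0.168
t 29.72 grasp [ 0.5031 -0.0686  0.038 ] yawz -88.6 tilt -1.0 F [ 0.3 -0.2 -0.9] open mm 14.6
(600, 700, 3)
(475, 550, 3)
```

View pics/scene23.png

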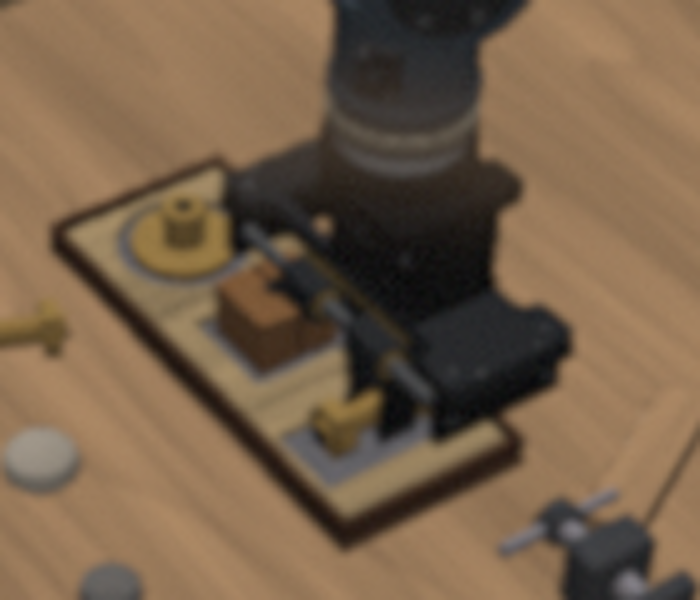

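View pics/side23.png

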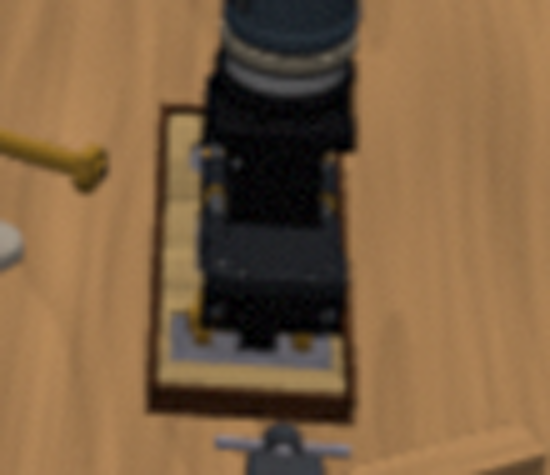

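```bash
python3 -m pendant '[[[0,0.25,0],[0,0,0],1],[[0,0.1,0],[0,0,0],1],[[0,0,0],[0,0,0],1]]'; python3 -m pendant '[[[0,0.12,0],[0,0,0],1],[[0,0,0],[0,0,0],1]]'; python3 -m pendant '[[[0,0.12,0],[0,0,0],1],[[0,0,0],[0,0,0],1]]'
```

```text
time_s: 30.07
position: [0.5028, -0.0686, 0.0853]
tcp_rot: [[-1.0, -0.0, 0.025], [-0.025, 0.0, -1.0], [0.0, -1.0, -0.0]]
force: [-0.3, -0.9, -1.1]
opening: 0.17
time_s: 30.23
position: [0.503, -0.0686, 0.0848]
tcp_rot: [[-1.0, 0.0, 0.025], [-0.025, -0.0, -1.0], [-0.0, -1.0, 0.0]]
force: [-1.3, 0.2, 3.9]
opening: 0.174
time_s: 30.4
position: [0.5029, -0.0686, 0.0847]
tcp_rot: [[-1.0, 0.001, 0.025], [-0.025, -0.0, -1.0], [-0.001, -1.0, 0.0]]
force: [-2.3, 1.9, 14.2]
opening: 0.173
```

```bash
python3 -m pendant '[[[0,-0.18,0],[0,0,0],1],[[0,0,0],[0,0,0],0.72],[[0,0,0],[0,0,0],0.72],[[0,0,0],[0,0,0],0.72],[[0,0,0],[0,0,0],0.72],[[0,-0.5,0],[0,0,0],0.72],[[0,-1.5,0],[0,0,0],0.72],[[0,-4,0],[0,0,0],0.72],[[0,-4,0],[0,0,0],0.5],[[0,-4,0],[0,0,0],0.5],[[0,-4,0],[0,0,0],0.5],[[-4,0,0],[0,0,0],0.5],[[-4,0,0],[0,0,0],0.5],[[-4,0,0],[0,0,0],0.5],[[0,0,0],[0,0,0],0.5],[[0,0,0],[0,0,0],0.5],[[0,0,0],[0,0,0],0.5],[[0,0,0],[0,0,0],0.5]]'
python3 - <<'E'
from h import *
info()
for n in ("scene","side","wrist"):
    w=bot.capture(n)
    if n=="wrist": crop(w["img"],0,0,512,384,"w24.png",1.56)
    else: crop(w["img"],*((205,70,345,190) if n=="scene" else (260,130,370,225)),f"{n}24.png",5)
E
```

```text
time_s: 31.9
position: [0.6212, -0.0653, 0.2642]
tcp_rot: [[-1.0, -0.003, 0.025], [-0.025, 0.001, -1.0], [0.003, -1.0, -0.001]]
force: [-0.2, -0.1, -0.5]
opening: 0.503
t 31.9 grasp [ 0.621  -0.0653  0.2132] yawz -88.6 tilt -1.0 F [-0.2 -0.1 -0.5] open mm 43.7
(600, 700, 3)
(475, 550, 3)
(599, 799, 3)
```

View pics/w24.png

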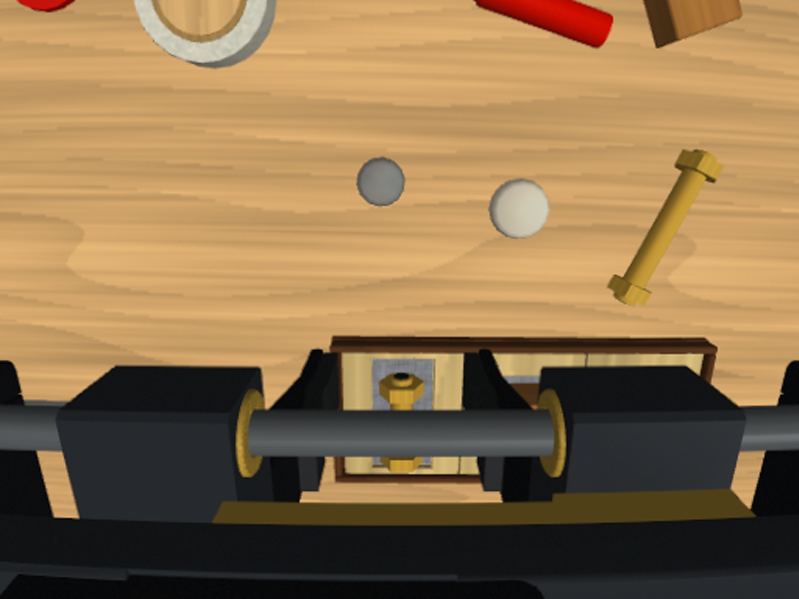

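View pics/scene24.png

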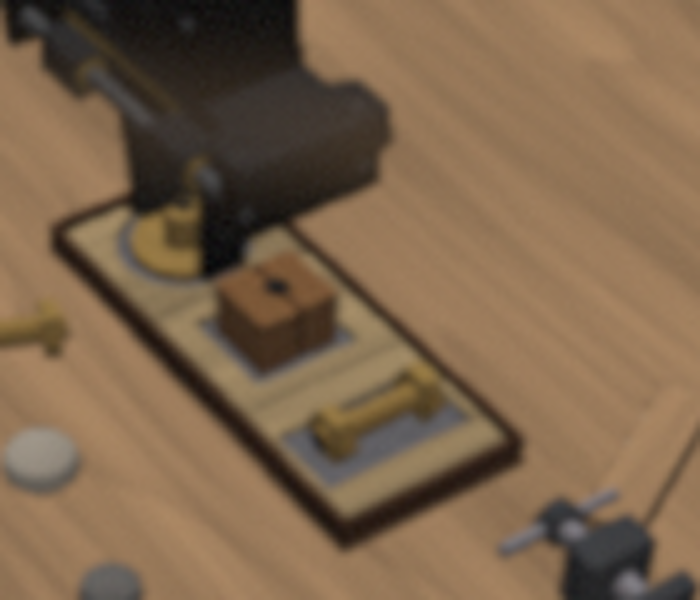

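View pics/side24.png

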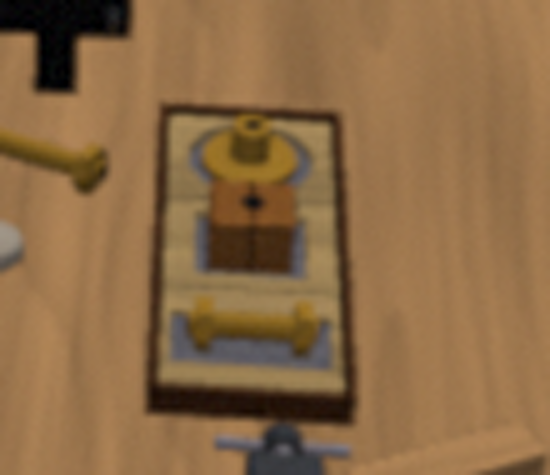

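```bash
python3 -m pendant '[[[-4,-2,0],[0,0,0],0.5],[[-4,-2,0],[0,0,0],0.5],[[0,0,-4],[0,0,0],0.5],[[0,0,-4],[0,0,0],0.5],[[0,0,0],[0,0,0],0.5],[[0,0,0],[0,0,0],0.5],[[0,0,0],[0,0,0],0.5],[[0,0,0],[0,0,0],0.5]]'
python3 - <<'E'
from h import *
info()
w=bot.capture("wrist");crop(w["img"],160,150,440,260,"w25.png",2.8)
w=bot.capture("scene");crop(w["img"],190,80,450,300,"sc25.png",3)
E
```

```text
time_s: 32.72
position: [0.6951, 0.0151, 0.3021]
tcp_rot: [[-1.0, -0.0, 0.024], [-0.024, -0.001, -1.0], [0.0, -1.0, 0.001]]
force: [0.3, 0.4, -0.2]
opening: 0.5
t 32.72 grasp [0.695  0.0151 0.2511] yawz -88.6 tilt -1.0 F [ 0.3  0.4 -0.2] open mm 43.5
(308, 784, 3)
(660, 780, 3)
```

View pics/w25.png

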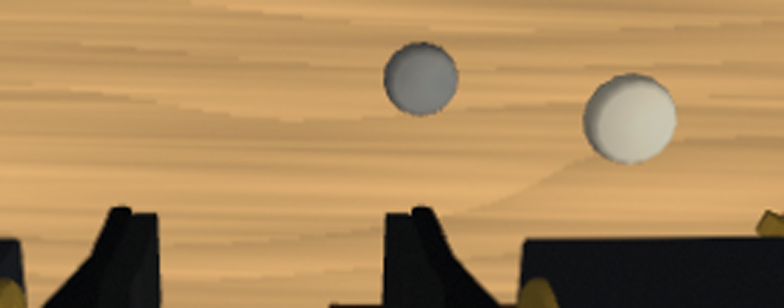

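View pics/sc25.png

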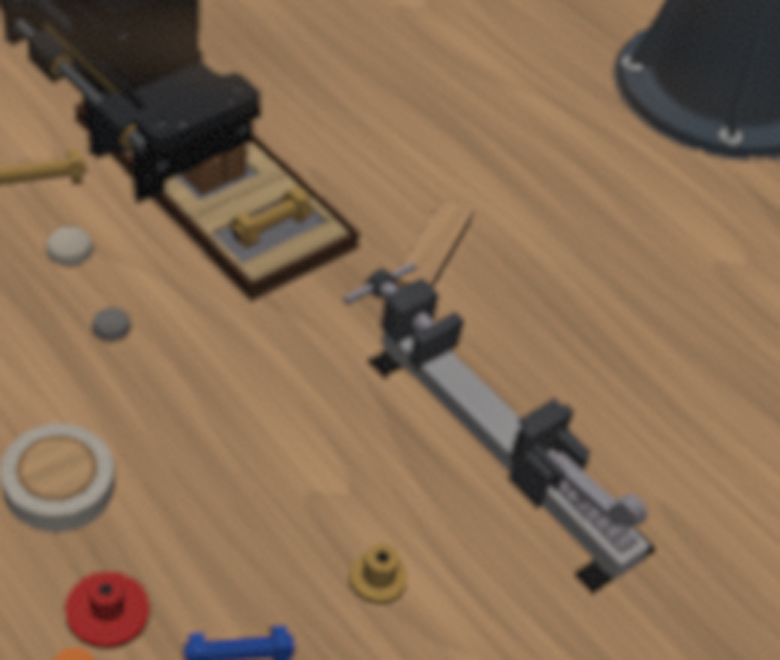

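The clamp is open with the pawl down. The stem lies in the slot at (270,218), and the narrow flange (380,570), red flange and blue stem have not moved. Handing in.

```bash
python3 - <<'E'
from h import *
print(bot.hand_in()); info()
E
```

```text
the job is handed in; nothing more can be done
None
the job is handed in; nothing more can be done
```

The job is done and handed in at about 33 s of the 99 s allowed. I lifted the pawl 14 mm, slid the jaw back about 53 mm and lowered the pawl again. I then put the hub in the square pocket, the wide flange in the round one and the short stem lengthwise in the slot.

**Checks that passed:**
- **Seating:** each part was lowered until it touched at about the pocket-floor height (z about 10–11 mm), with at most 23 N of contact force. The last pictures show all three inside their pockets.
- **Left alone:** the long stem, the narrow flange, the red flange and the blue stem look untouched. Nothing fell, and the gripper was clear of everything at hand-in.

**Checks that disagreed or failed:**
- **Pocket positions:** the camera estimates differed by 2–5 mm, so I corrected the position over each pocket before lowering.
- **Stem grip:** the stem touched about 1 mm higher than expected, probably because it slipped slightly in the grip.
- **Final close-up:** the last wrist picture missed the tray. The final look at the placed parts therefore rests on the side and scene pictures taken just before.

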